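Change the filter of the bench dust filter in a lacquer workshop

ROBOT

A 6-joint arm with a two-finger parallel gripper is mounted at the origin on the work surface. World frame = base frame: x ahead of the robot, y to its left, z up, the work surface at z = 0. Lengths are in m, angles in rad, forces in N, time in s.
With the tool pointing down it reaches from about 0.375 to 0.75 m from the base axis. Payload 9 kg.
Tool frame: the origin (TCP) lies at the centre of the arm's flange, where the gripper is bolted on; the fingertips stand 173 mm ahead of it and the grasp point (between the pads) lies 155 mm ahead of it; z points along the fingers, y is the line along which they close (so a half turn about z gives the same grasp; the last joint's range is limited). The gripper opens to 85 mm and grips with 20 to 120 N. Pads are 22 mm wide; open, the fingers measure 114 mm over their backs; the gripper's body (76 mm by 85 mm) begins 54 mm behind the grasp point. The pads swing forward as they close: fully open they stand 13 mm farther back than shut.
Start: joints at [-1.471, 0.104, 0.097, 1.564, 0, 1.353], TCP at [0.187, -0.57, 0.405] pointing down, gripper open.
Joint ranges: [-2.99, 2.99], [-0.84, 1.86], [-1.1, 1.16], [-1.84, 2.11], [-1.51, 1.56], [-3.14, 3.14]. Speed limits (rad/s): [2.22, 2.22, 2.57, 3.14, 3.14, 3.14].

INTERFACE

Orientations are given as a unit quaternion [x, y, z, w].
In Python, from cell import robot gives the robot as it stands.
- The arm moves only by the tool apply_moves, never from a script. Its argument "moves" is a list of rows, each an object of numbers: "claw": the opening, from 0 (shut) to 1 (fully open); "x", "y", "z": the shift along the tool's x, y, z normalised to -1 to 1, where 1 is 30 mm; "ax", "ay", "az": the turn, a rotation vector about the tool's x, y, z normalised to -1 to 1, where 1 is 5 degrees. In form: [{"claw": .., "x": .., "y": .., "z": .., "ax": .., "ay": .., "az": ..}, ...]. A call has exactly 10 rows; each row shifts and turns the commanded pose from where the row before left it, along the tool's axes as they then stand; what a row does not reach is not made up. A row lasts 1/12 s, in which the tool goes at most 41.7 mm and 7.16 degrees, less where a joint would pass 70% of its speed; a pose out of reach is approached as far as the arm can. A call with a number of a shift or a turn outside -1 to 1 is refused whole. A call with a gripper value outside its range is refused whole. The fingers move at their own pace and stop on an object; the grip force is fixed at half the most. Time passes only in rows, so rows that do not move let the fingers close, or fill a call up. It gives the time, the measured TCP pose, the force, the opening and the grip force at its end, in the units of the state.
- robot.read_state(): the state, without advancing time (a new reading comes with each control period).
- robot.get_image(name): name is "scene" or "side" or "wrist"; returns the picture (420x560x3 uint8, red, green, blue); there is no depth.
- robot.calibration(name): a dict with "intrinsics" (3x3 intrinsics, pixels), "xyz" and "rotation" of the camera in the world; the wrist camera has in their place "hand_eye" (4x4, takes a point from camera to tool coordinates, whose origin is the TCP and whose axes are the flange's). Camera axes: x right, y down, z forward; pixel columns grow to the right and rows downward; lengths in m; the calibration is good to about 2 mm. A picture is of the moment at which its call begins: read the wrist's pose just before it. calibration takes no time and is no camera call.
- robot.finish_job(): hands the job in; it is judged then, once.
The state is a dict: "time": time; "joints": joint angles; "dq": joint speeds; "effort": joint torques, N m; "tool_pos": TCP position; "orientation": TCP orientation; "wrist_force": force on the tool from outside, world axes, zero at the start; "moment": the same for the moment, N m; "width": finger opening in m; "grip_force": force on a finger pad.
Only numpy, scipy, OpenCV 4.12 (cv2) and the standard library are available. Lean on these libraries where they do the work, as an engineer would, in place of code of your own. Each camera call takes 0.05 s, during which the arm holds its last target. There are 200 camera calls.

TASK

Take the square-handled pin tool from the tool stand, hold the recessed release button of the dust filter down with its pin and, keeping it down, push the filter slide out as far as it goes. Put the tool back in its empty hole in the stand, then lift the used filter out of the slide and set it down gently, lying flat, inside the empty wooden tray. Press the button with nothing but the pin, and do not disturb the other tools, the bottle or the jar.

Things in the scene. Friction and masses are not known exactly. Their poses are not given: they have to be found in the camera images.
- filter_unit: Fixed bench dust filter. Origin on the table under the centre of the hood's front face; the slide comes out along its -x. Grey hood with a slotted top, over x 0 to 140 mm, y +-75, 85 mm high, open in front. A bed 6 mm high and 120 mm wide runs out to x = -200; rails 28 mm high at y +-47 to +-60 reach to x = -100, the slide between them. Its place and yaw vary.
- slide (a joint): How far the filter slide is out, m: 0 shut, 0.115 fully out (end stop). It moves along the unit's -x, level, and stays where it is left (about 1.5 N friction). The release button latches it, with further catches at 20 and 40 mm of travel: the button must be kept down from the start until past about 50 mm; then it may be let up.
- slide_pocket (a point): Centre of the slide's filter pocket, on its floor, 10 mm above the table. The grey plastic slide: a front block 75 mm long, 90 mm wide, top 45 mm above the table, in front of the hood (unit x -75 to 0) when shut; behind it the open pocket, 101 by 82 mm inside, wall tops 27 mm above the table, under the hood when shut. Axes as the unit's; it travels with the slide.
- well_mouth (a point): Centre of the mouth of the square well (20 by 20 mm inside, upright walls) in the top of the slide's front block, 45 mm above the table, 42 mm in front of the hood when shut. It travels with the slide; axes as the unit's. The front wall of the well, pushed by the pin, is what moves the slide.
- release_button: Sprung steel button, 18 by 18 mm, at the bottom of the well. Origin at the centre of its top face: 22 mm above the table (23 mm below the well's mouth) when up, 13 mm when fully down. It goes straight down 9 mm and takes about 2 N to start and 6 N fully down; the slide is freed when it is down by 7 mm or more. It travels with the slide.
- used_filter: Used filter cartridge, about 0.08 to 0.17 kg: pleated paper block 90 (x) by 62 (y) by 30 mm high, with an upright plastic grip fin on its top centre, 60 (x) by 14 (y) mm and 28 mm high (58 mm in all). Origin at the centre of its underside, z up. It stands loose in the slide's pocket, its x along the slide; it can be lifted straight up once the slide is fully out (its centre is then about 62 mm in front of the hood).
- tool_stand: Fixed wooden block 60 (x) by 170 (y) by 65 mm high, with three upright 17 mm through-holes in a row at x = 0, y = -52, 0 and 52 mm. Origin under its centre. Each hole holds one tool, shaft down.
- pin_tool: The pin tool, 125 mm long, about 0.09 kg: wooden handle of square section 24 by 24 mm, 65 mm long, sides parallel to its x and y, above a round steel pin 10 mm in diameter and 60 mm long. Origin at the tip of the pin, z along the tool towards the handle. It stands in one of the stand's three holes, its handle resting on the stand's top, so that its origin is 5 mm above the table.
- round_tool: Bystander in the stand: same pin, round handle 22 mm in diameter, 65 mm long. Origin at its tip, z up.
- knob_tool: Bystander in the stand: same pin, round handle 18 mm in diameter ending in a 25 mm ball, top at 140 mm above the table. Origin at its tip, z up.
- tray: Fixed empty wooden tray, outside 130 (x) by 102 (y) by 30 mm high, walls and floor 5 mm, open at the top. Origin under its centre. The stand is on one side of the table and the tray on the other; they swap.
- bottle: Bystander: green glass bottle 64 mm wide, 170 mm high, beside the hood. Origin under its centre.
- jar: Bystander: white jar 72 mm wide, 90 mm high, on the other side of the hood. Origin under its centre.
Not all that is in view belongs to the job. What is shaped like the pin_tool but pink is not meant.

How it is judged:
By the outcome, as a careful person would: the job done as asked, in the order asked, and still so for the second after the job is handed in, with the robot touching nothing.
It also fails if it takes over 72 s, if anything falls off the work surface, if the arm or the gripper's body presses on something with over 40 N, if the wrist force passes 120 N, or if a joint passes its speed limit or range.

## Working session

There is one attempt and no reset: what is moved stays moved. The work goes in short steps, Python scripts to look and compute and a tool call to move; the robot and the scene stay as the last step left them, time stands still between calls to the robot, and variables do not carry over. Pictures are saved under pics/ and viewed, at most 10 in all, crops included, and the job is handed in when it is done.

Besides the shell and the picture viewer there is one more tool, called after ">>>" as name([rows], argument=value, ...), one row to a line, values as JSON. apply_moves: Moves the arm, as the interface text tells. Scaled input: -1 to 1 covers 30 mm each way for a shift and 5 degrees each way for a turn. Its arguments: {"type":"object","properties":{"moves":{"type":"array"}},"required":["moves"]}

```bash
mkdir -p pics; ls
python3 - <<'E'
from cell import robot
import cv2,json,numpy as np
for n in("scene","side"):
    im=robot.get_image(n); cv2.imwrite(f"pics/{n}0.png",im[:,:,::-1]); c=robot.calibration(n); print(n,{k:np.round(v,4).tolist() for k,v in c.items()})
print({k:np.round(v,3).tolist() for k,v in robot.calibration("wrist").items()})
print(robot.read_state())
E
```

```text
pics
scene {'intrinsics': [[434.618, 0.0, 277.8939], [0.0, 434.618, 212.6328], [0.0, 0.0, 1.0]], 'xyz': [1.3902, 0.057, 0.9065], 'rotation': [0.6161, 0.6968, -0.2685, -0.2506]}
side {'intrinsics': [[482.5404, 0.0, 285.1877], [0.0, 482.5404, 213.1366], [0.0, 0.0, 1.0]], 'xyz': [0.29, -0.7719, 0.7257], 'rotation': [0.8904, -0.1482, 0.0824, -0.4225]}
{'intrinsics': [[338.342, 0.0, 277.093], [0.0, 338.342, 204.783], [0.0, 0.0, 1.0]], 'hand_eye': [[0.001, -0.954, -0.299, 0.076], [1.0, 0.0, 0.001, -0.0], [-0.0, -0.299, 0.954, 0.03], [0.0, 0.0, 0.0, 1.0]]}
{'time': 0.1, 'joints': array([-1.47070363e+00,  1.04624961e-01,  9.65673725e-02,  1.56390652e+00,
       -5.46884741e-05,  1.35308627e+00]), 'dq': array([ 7.81508660e-04, -2.38405988e-04,  3.42780022e-03, -4.29157615e-05,
       -1.26431406e-04,  2.84938967e-04]), 'effort': array([ 5.47104719e-03, -5.58210754e+01,  5.04716313e+01,  1.32460298e-02,
       -3.21062662e-04,  9.37819209e-06]), 'tool_pos': array([ 0.18747464, -0.56985782,  0.40401972]), 'orientation': array([ 9.87401547e-01,  1.58233511e-01,  7.02122548e-06, -5.84490737e-04]), 'wrist_force': array([0.28492129, 0.30696397, 0.98422036]), 'moment': array([0.01624671, 0.02951644, 0.00396468]), 'grip_force': 0.0, 'width': 0.08542708241761603}
```

View pics/scene0.png

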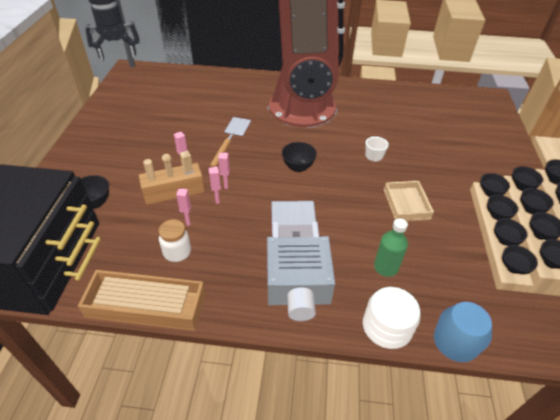

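View pics/side0.png

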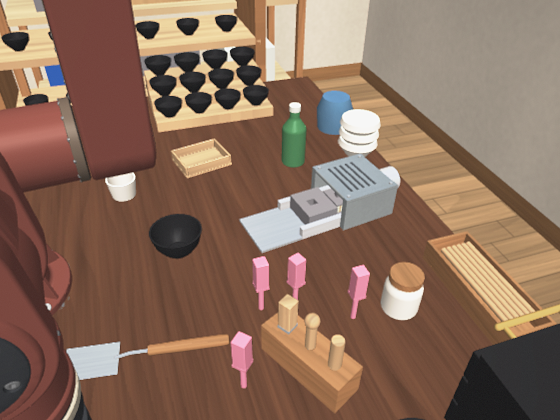

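Side view: the stand is at about (310,355), with three wooden-handled tools: (288,313), (312,330) and (337,352). Four pink look-alikes stand at (261,275), (297,275), (359,290) and (241,352). The unit is at (340,195) and the tray at (201,157). I'll enlarge these to get point matches.

Run:
```python
import cv2,numpy as np
S=cv2.imread("pics/side0.png");C=cv2.imread("pics/scene0.png")
def crop(I,x,y,w,h,W,H):
    o=cv2.resize(I[y:y+h,x:x+w],(W,H),interpolation=cv2.INTER_CUBIC)
    f=W/w
    for u in range((x//20+1)*20,x+w,20):cv2.putText(o,str(u),(int((u-x)*f)-8,8),0,.3,(0,255,255),1);cv2.line(o,(int((u-x)*f),9),(int((u-x)*f),14),(0,255,255))
    for v in range((y//20+1)*20,y+h,20):cv2.putText(o,str(v),(0,int((v-y)*f)+3),0,.3,(0,255,255),1);cv2.line(o,(20,int((v-y)*f)),(25,int((v-y)*f)),(0,255,255))
    return o
a=crop(S,250,285,120,120,400,400)[:300]
a=crop(S,250,285,120,120,300,300)
b=crop(S,235,145,170,102,500,300)
c=crop(C,255,190,90,120,225,300)
d=crop(C,130,140,85,70,364,300)
e=crop(C,380,170,60,60,211,300*211//300)
e=cv2.copyMakeBorder(e,0,300-e.shape[0],0,0,cv2.BORDER_CONSTANT)
cv2.imwrite("pics/crop1.png",np.vstack([np.hstack([a,b]),np.hstack([c,d,e])]))
```

```text
(no output)
```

View pics/crop1.png

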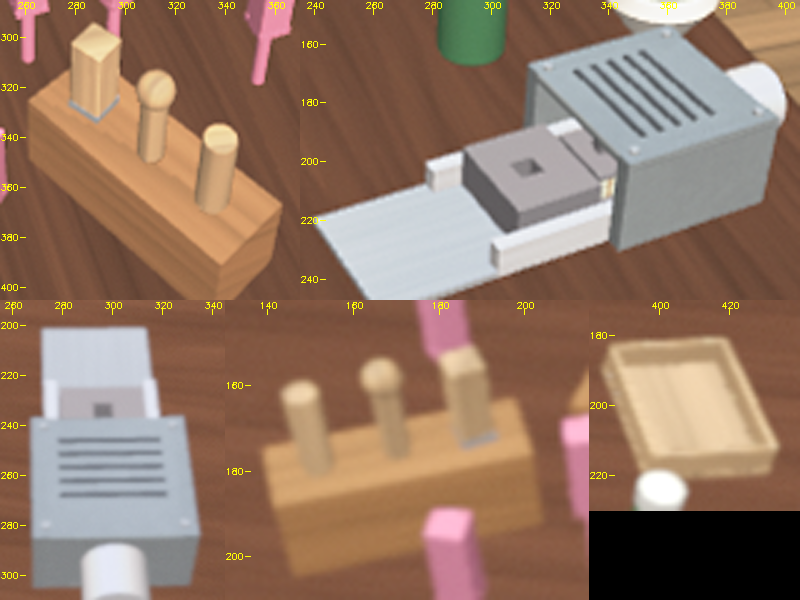

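Side crop: the square handle is at (288,305), top centre, in the end hole; the knob tool is at (312,320) and the round one at (337,340). Only the square wooden one fits; the pink ones are decoys. The well is at side (312,201). Now fitting poses.

```bash
cat > h.py <<'E'
import numpy as np
from scipy.spatial.transform import Rotation as R
from scipy.optimize import least_squares
from cell import robot
CAL={n:robot.calibration(n) for n in("scene","side")}
def rot(c):
    r=np.array(c['rotation']); return r if r.shape==(3,3) else R.from_quat(r).as_matrix()
def proj(n,P):
    c=CAL[n];p=(np.atleast_2d(P)-c['xyz'])@rot(c);q=p@np.array(c['intrinsics']).T;return q[:,:2]/q[:,2:]
def ray(n,uv,z):
    c=CAL[n];d=rot(c)@np.linalg.solve(c['intrinsics'],[*uv,1]);o=np.array(c['xyz']);return o+d*(z-o[2])/d[2]
def wray(uv,z,st):
    c=robot.calibration("wrist");H=np.array(c['hand_eye']);Rt=R.from_quat(st['orientation']).as_matrix()
    d=Rt@H[:3,:3]@np.linalg.solve(c['intrinsics'],[*uv,1]);o=Rt@H[:3,3]+st['tool_pos'];return o+d*(z-o[2])/d[2]
def wproj(P,st):
    c=robot.calibration("wrist");H=np.array(c['hand_eye']);Rt=R.from_quat(st['orientation']).as_matrix()
    p=(np.atleast_2d(P)-st['tool_pos'])@Rt;p=(p-H[:3,3])@H[:3,:3];q=p@np.array(c['intrinsics']).T;return q[:,:2]/q[:,2:]
def w(p,P):
    P=np.atleast_2d(P);c,s=np.cos(p[2]),np.sin(p[2]);return np.c_[p[0]+c*P[:,0]-s*P[:,1],p[1]+s*P[:,0]+c*P[:,1],P[:,2]]
def fit(obs,p0):
    f=lambda p:np.concatenate([(proj(n,w(p,P))[0]-uv) for n,uv,P in obs])
    r=least_squares(f,p0,loss='soft_l1');return r.x,np.abs(r.fun).max()
E
python3 - <<'E'
from h import *
pr=lambda t,v:print(t,np.round(v,4).tolist())
for t,n,z,l in [("stand","side",.065,[(261.2,325),(362.4,367),(338,391.4)]),("stand","scene",.065,[(138.9,175.5),(198.5,163.4),(142.9,186.7)]),
 ("hood","side",.085,[(313.2,167.1),(360.8,155.2),(396.5,187.5),(342.8,201.1)]),("hood","scene",.085,[(267.8,237.2),(329,236.4),(334.6,284),(267.8,284.8)]),
 ("well","side",.045,[(312.2,201.4)]),("well","scene",.045,[(296.2,234)]),("block","side",.045,[(290.4,196),(307,214.7)]),("bed","scene",.006,[(271.8,201.2),(313.8,200.8)]),("bed","side",.006,[(240.4,219.8)]),
 ("tray","scene",.03,[(386,183.4),(420.1,180.8),(433.5,212.7),(394.8,219.8)]),("tooltop","side",.13,[(288.2,300.4)]),("tooltop","scene",.13,[(185.3,152.5)])]:
  pr(t+" "+n,[ray(n,u,z)[:2] for u in l])
E
```

```text
stand side [[0.4368, -0.2783], [0.5629, -0.4063], [0.5093, -0.4321]]
stand scene [[0.5147, -0.4289], [0.4398, -0.2737], [0.5579, -0.4027]]
hood side [[0.6892, 0.1135], [0.8227, 0.1271], [0.839, -0.0218], [0.7007, -0.0304]]
hood scene [[0.7105, -0.0317], [0.6882, 0.1178], [0.8266, 0.1352], [0.8479, -0.0136]]
well side [[0.6581, 0.0367]]
well scene [[0.657, 0.0357]]
block side [[0.6171, 0.0717], [0.6287, -0.005]]
bed scene [[0.5086, -0.0466], [0.4907, 0.0747]]
bed side [[0.4938, 0.0693]]
tray scene [[0.4134, 0.2828], [0.388, 0.3852], [0.5167, 0.4084], [0.5582, 0.2989]]
tooltop side [[0.4778, -0.2941]]
tooltop scene [[0.4727, -0.2956]]
```

Run:
```python
from h import *
z=.085
U=[("side",(313.2,167.1),(0,.075,z)),("side",(360.8,155.2),(.14,.075,z)),("side",(396.5,187.5),(.14,-.075,z)),("side",(342.8,201.1),(0,-.075,z)),
("scene",(267.8,237.2),(0,-.075,z)),("scene",(329,236.4),(0,.075,z)),("scene",(334.6,284),(.14,.075,z)),("scene",(267.8,284.8),(.14,-.075,z)),
("side",(312.2,201.4),(-.042,0,.045)),("scene",(296.2,234),(-.042,0,.045)),("side",(290.4,196),(-.075,.045,.045)),("side",(307,214.7),(-.075,-.045,.045)),
("scene",(271.8,201.2),(-.2,-.06,.006)),("scene",(313.8,200.8),(-.2,.06,.006)),("side",(240.4,219.8),(-.2,.06,.006))]
u,e=fit(U,[.69,.04,.1]);print("unit",u,e);print("well",w(u,(-.042,0,.045)))
z=.065
S=[("side",(261.2,325),(-.03,.085,z)),("side",(362.4,367),(.03,-.085,z)),("side",(338,391.4),(-.03,-.085,z)),("scene",(138.9,175.5),(-.03,-.085,z)),("scene",(198.5,163.4),(-.03,.085,z)),("scene",(142.9,186.7),(.03,-.085,z)),
("side",(288.2,300.4),(0,.052,.13)),("scene",(185.3,152.5),(0,.052,.13))]
s,e=fit(S,[.5,-.34,.45]);print("stand",s,e,"tool",w(s,(0,.052,.13)))
z=.03
T=[("scene",a,b) for a,b in [((386,183.4),(-.065,-.051,z)),((420.1,180.8),(-.065,.051,z)),((433.5,212.7),(.065,.051,z)),((394.8,219.8),(.065,-.051,z))]]
T0,e=fit(T,[.47,.345,.2]);print("tray",T0,e)
# tray side-view outline check
print(proj("side",w(T0,[(-.065,-.051,z),(-.065,.051,z),(.065,.051,z),(.065,-.051,z)])))
st=robot.read_state();print(R.from_quat(st['orientation']).as_matrix())
```

```text
unit [0.69810111 0.04160113 0.13516452] 3.5759145895514735
well [[0.65648418 0.03594149 0.045     ]]
stand [ 0.49988137 -0.34156506  0.44001102] 1.6748145065566007 tool [[ 0.477732   -0.29451822  0.13      ]]
tray [0.46631517 0.34472053 0.18544556] 4.668360804028964
[[187.04630986 168.32922757]
 [173.24427007 149.82373438]
 [217.47397361 138.33939973]
 [233.0428883  155.49274097]]
[[ 9.49924312e-01  3.12480036e-01 -1.71106506e-04]
 [ 3.12480020e-01 -9.49923628e-01  1.15647610e-03]
 [ 1.98837581e-04 -1.15203213e-03 -9.99999317e-01]]
```

>>> apply_moves([
  {"claw": 0.7,"x": 0.9,"y": -0.43},
  {"claw": 0.7,"x": 0.9,"y": -0.43},
  {"claw": 0.7,"x": 0.9,"y": -0.43},
  {"claw": 0.7,"x": 0.9,"y": -0.43},
  {"claw": 0.7,"x": 0.9,"y": -0.43},
  {"claw": 0.7,"x": 0.9,"y": -0.43},
  {"claw": 0.7,"x": 0.9,"y": -0.43},
  {"claw": 0.7,"x": 0.9,"y": -0.43},
  {"claw": 0.7,"x": 0.9,"y": -0.43},
  {"claw": 0.7,"x": 0.9,"y": -0.43},
])

```text
invalid input
```

>>> apply_moves([
  {"claw": 0.7,"x": 0.77,"y": -0.34},
  {"claw": 0.7,"x": 0.77,"y": -0.34},
  {"claw": 0.7,"x": 0.77,"y": -0.34},
  {"claw": 0.7,"x": 0.77,"y": -0.34},
  {"claw": 0.7,"az": -0.97},
  {"claw": 0.7,"az": -0.97},
  {"claw": 0.7,"az": -0.97},
  {"claw": 0.7,"az": -0.97},
  {"claw": 0.7,"az": -0.97},
  {"claw": 0.7,"az": -0.97},
])

```text
invalid input
```

>>> apply_moves([
  {"claw": 0.7,"az": -0.97},
  {"claw": 0.7,"az": -0.97},
  {"claw": 0.7,"az": -0.97},
  {"claw": 0.7,"az": -0.97},
  {"claw": 0.7,"az": -0.97},
  {"claw": 0.7,"az": -0.97},
  {"claw": 0.7,"az": -0.97},
  {"claw": 0.7,"az": -0.97},
  {"claw": 0.7,"az": -0.97},
  {"claw": 0.7,"az": -0.97},
])

```text
invalid input
```

>>> apply_moves([
  {"claw": 0.7,"az": -0.97},
  {"claw": 0.7,"az": -0.97},
  {"claw": 0.7,"az": -0.97},
  {"claw": 0.7,"az": -0.97},
  {"claw": 0.7},
  {"claw": 0.7},
  {"claw": 0.7},
  {"claw": 0.7},
  {"claw": 0.7},
  {"claw": 0.7},
])

```text
invalid input
```

Run:
```python
from h import *
import cv2
st=robot.read_state();im=robot.get_image("wrist")
print(st['tool_pos'],R.from_quat(st['orientation']).as_matrix().round(4),st['time'],st['width'])
s=[.4999,-.3416,.44]
cv2.imwrite("pics/w1.png",im[:,:,::-1])
print(wproj(w(s,[(0,.052,.13),(.012,.064,.13),(-.012,.064,.13),(.012,.040,.13),(-.012,.040,.13),(.03,.085,.065),(-.03,.085,.065),(-.03,-.085,.065)]),st).round(1))
for b in[(217,203),(226,188),(188,225)]:print(ray("scene",b,0))
```

```text
[ 0.18747464 -0.56985782  0.40401972] [[ 9.499e-01  3.125e-01 -2.000e-04]
 [ 3.125e-01 -9.499e-01  1.200e-03]
 [ 2.000e-04 -1.200e-03 -1.000e+00]] 0.1 0.08542708241761603
[[-113.  -586.6]
 [-152.7 -627.1]
 [-126.1 -537.3]
 [ -99.3 -638.7]
 [ -75.  -547.9]
 [ -69.  -447.6]
 [ -29.8 -307.3]
 [ 228.5 -353.4]]
[ 5.31243046e-01 -2.04182985e-01 -1.11022302e-16]
[ 4.65809160e-01 -1.90680049e-01 -1.11022302e-16]
[ 0.62540286 -0.26562898  0.        ]
```

View pics/w1.png

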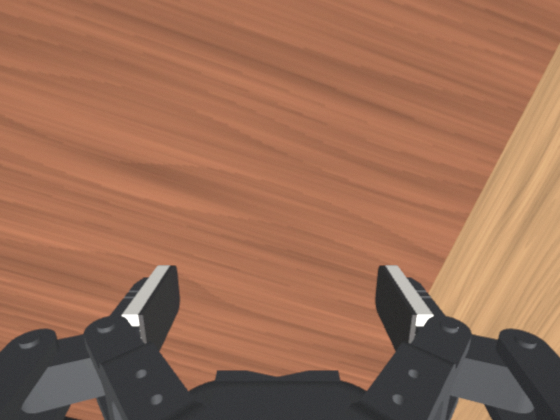

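The picture shows only the table and the open fingers (start pose). The moves were refused because every row needs all its keys, so I'm resending them in full.

>>> apply_moves([
  {"claw": 0.7,"x": 0.9,"y": -0.43,"z": 0,"ax": 0,"ay": 0,"az": 0},
  {"claw": 0.7,"x": 0.9,"y": -0.43,"z": 0,"ax": 0,"ay": 0,"az": 0},
  {"claw": 0.7,"x": 0.9,"y": -0.43,"z": 0,"ax": 0,"ay": 0,"az": 0},
  {"claw": 0.7,"x": 0.9,"y": -0.43,"z": 0,"ax": 0,"ay": 0,"az": 0},
  {"claw": 0.7,"x": 0.9,"y": -0.43,"z": 0,"ax": 0,"ay": 0,"az": 0},
  {"claw": 0.7,"x": 0.9,"y": -0.43,"z": 0,"ax": 0,"ay": 0,"az": 0},
  {"claw": 0.7,"x": 0.9,"y": -0.43,"z": 0,"ax": 0,"ay": 0,"az": 0},
  {"claw": 0.7,"x": 0.9,"y": -0.43,"z": 0,"ax": 0,"ay": 0,"az": 0},
  {"claw": 0.7,"x": 0.9,"y": -0.43,"z": 0,"ax": 0,"ay": 0,"az": 0},
  {"claw": 0.7,"x": 0.9,"y": -0.43,"z": 0,"ax": 0,"ay": 0,"az": 0},
])

```text
time: 0.98
tool_pos: [0.4045, -0.3618, 0.4045]
orientation: [0.987, 0.158, -0.0, -0.0]
wrist_force: [-0.3, -0.5, -0.1]
width: 0.0599
grip_force: 0.0
```

>>> apply_moves([
  {"claw": 0.7,"x": 0.77,"y": -0.34,"z": 0,"ax": 0,"ay": 0,"az": 0},
  {"claw": 0.7,"x": 0.77,"y": -0.34,"z": 0,"ax": 0,"ay": 0,"az": 0},
  {"claw": 0.7,"x": 0.77,"y": -0.34,"z": 0,"ax": 0,"ay": 0,"az": 0},
  {"claw": 0.7,"x": 0.77,"y": -0.34,"z": 0,"ax": 0,"ay": 0,"az": 0},
  {"claw": 0.7,"x": 0,"y": 0,"z": 0,"ax": 0,"ay": 0,"az": -0.97},
  {"claw": 0.7,"x": 0,"y": 0,"z": 0,"ax": 0,"ay": 0,"az": -0.97},
  {"claw": 0.7,"x": 0,"y": 0,"z": 0,"ax": 0,"ay": 0,"az": -0.97},
  {"claw": 0.7,"x": 0,"y": 0,"z": 0,"ax": 0,"ay": 0,"az": -0.97},
  {"claw": 0.7,"x": 0,"y": 0,"z": 0,"ax": 0,"ay": 0,"az": -0.97},
  {"claw": 0.7,"x": 0,"y": 0,"z": 0,"ax": 0,"ay": 0,"az": -0.97},
])

```text
time: 1.82
tool_pos: [0.4787, -0.2953, 0.4044]
orientation: [0.915, 0.403, -0.0, -0.0]
wrist_force: [-0.1, 0.1, 0.6]
width: 0.0597
grip_force: 0.0
```

>>> apply_moves([
  {"claw": 0.7,"x": 0,"y": 0,"z": 0,"ax": 0,"ay": 0,"az": -0.97},
  {"claw": 0.7,"x": 0,"y": 0,"z": 0,"ax": 0,"ay": 0,"az": -0.97},
  {"claw": 0.7,"x": 0,"y": 0,"z": 0,"ax": 0,"ay": 0,"az": -0.97},
  {"claw": 0.7,"x": 0,"y": 0,"z": 0,"ax": 0,"ay": 0,"az": -0.97},
  {"claw": 0.7,"x": 0,"y": 0,"z": 0,"ax": 0,"ay": 0,"az": -0.97},
  {"claw": 0.7,"x": 0,"y": 0,"z": 0,"ax": 0,"ay": 0,"az": -0.97},
  {"claw": 0.7,"x": 0,"y": 0,"z": 0,"ax": 0,"ay": 0,"az": -0.97},
  {"claw": 0.7,"x": 0,"y": 0,"z": 0,"ax": 0,"ay": 0,"az": -0.97},
  {"claw": 0.7,"x": 0,"y": 0,"z": 0,"ax": 0,"ay": 0,"az": -0.97},
  {"claw": 0.7,"x": 0,"y": 0,"z": 0,"ax": 0,"ay": 0,"az": -0.97},
])

```text
time: 2.65
tool_pos: [0.4786, -0.2954, 0.4044]
orientation: [0.669, 0.743, -0.0, -0.0]
wrist_force: [0.9, 0.5, -0.6]
width: 0.0599
grip_force: 0.0
```

>>> apply_moves([
  {"claw": 0.7,"x": 0,"y": 0,"z": 0,"ax": 0,"ay": 0,"az": -0.97},
  {"claw": 0.7,"x": 0,"y": 0,"z": 0,"ax": 0,"ay": 0,"az": -0.97},
  {"claw": 0.7,"x": 0,"y": 0,"z": 0,"ax": 0,"ay": 0,"az": -0.97},
  {"claw": 0.7,"x": 0,"y": 0,"z": 0,"ax": 0,"ay": 0,"az": -0.97},
  {"claw": 0.7,"x": 0,"y": 0,"z": 0,"ax": 0,"ay": 0,"az": 0},
  {"claw": 0.7,"x": 0,"y": 0,"z": 0,"ax": 0,"ay": 0,"az": 0},
  {"claw": 0.7,"x": 0,"y": 0,"z": 0,"ax": 0,"ay": 0,"az": 0},
  {"claw": 0.7,"x": 0,"y": 0,"z": 0,"ax": 0,"ay": 0,"az": 0},
  {"claw": 0.7,"x": 0,"y": 0,"z": 0,"ax": 0,"ay": 0,"az": 0},
  {"claw": 0.7,"x": 0,"y": 0,"z": 0,"ax": 0,"ay": 0,"az": 0},
])

```text
time: 3.48
tool_pos: [0.4787, -0.2954, 0.4047]
orientation: [0.536, 0.844, -0.0, -0.0]
wrist_force: [-0.4, -0.3, 0.1]
width: 0.0598
grip_force: 0.0
```

Run:
```python
from h import *
import cv2
st=robot.read_state();im=robot.get_image("wrist")
print(st['tool_pos'],R.from_quat(st['orientation']).as_matrix().round(4),st['time'],st['width'])
s=[.4999,-.3416,.44]
cv2.imwrite("pics/w2.png",im[:,:,::-1])
print(wproj(w(s,[(0,.052,.13),(.012,.064,.13),(-.012,.064,.13),(.012,.040,.13),(-.012,.040,.13),(.03,.085,.065),(-.03,.085,.065),(-.03,-.085,.065)]),st).round(1))
```

```text
[ 0.47868131 -0.29540657  0.40465992] [[-4.252e-01  9.051e-01 -1.000e-04]
 [ 9.051e-01  4.252e-01 -0.000e+00]
 [-0.000e+00 -1.000e-04 -1.000e+00]] 3.4833 0.05977867713230347
[[276.6 202.9]
 [292.7 187.6]
 [260.5 187.5]
 [292.3 217.9]
 [261.  217.9]
 [309.8 147.4]
 [243.9 147.4]
 [248.6 308.5]]
```

View pics/w2.png

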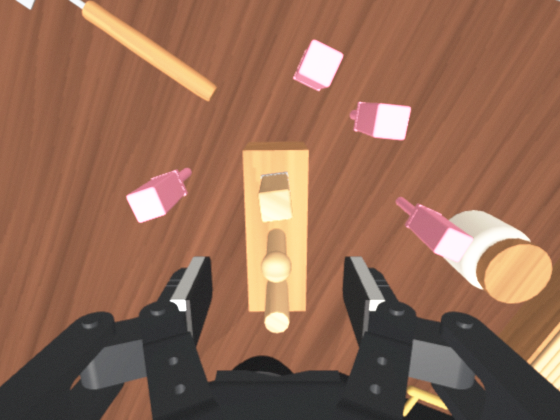

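Wrist view: stand seen from above, square handle top centred near (276,207), knob at (276,268), round at (277,321); pink decoys are well away. Measuring the top face more exactly.

Run:
```python
from h import *
import cv2
st=robot.read_state();I=cv2.imread("pics/w2.png")
c=I[165:235,245:310]
cv2.imwrite("pics/c2.png",cv2.resize(c,None,fx=8,fy=8,interpolation=cv2.INTER_CUBIC))
print(c[::4,::4].min(2))
```

```text
[[136 138 144 148 144 141 144 140 140 139 143 154 157 150 148 147  93]
 [139 139 136 146 144 143 143 140 140 141 142 153 157 151 149 148  93]
 [142 140 135 146 145 143 149 148 174 153 159 152 154 151 152 149  88]
 [141 142 136 145 195 107 108 108 106 107 108 153 157 150 151 150  86]
 [144 141 137 142 109 107 106 108 108 106 107 155 157 150 150 151  87]
 [142 141 136 136  98 108 108 107 107 106 108 149 160 151 151 152  84]
 [142 143 138 136 101 102 104 106 107 117 140 141 158 154 152 149  85]
 [143 145 141 130 161 173 178 195 206 210 206 164 157 154 152 152  82]
 [144 144 138 135 214 204 195 191 194 202 208 180 158 154 151 153  77]
 [144 147 140 137 219 219 212 206 195 193 193 182 155 152 153 152  80]
 [135 146 141 137 221 222 221 220 213 205 197 182 155 153 150 154  79]
 [129 146 141 139 227 232 227 222 220 219 212 198 155 154 150 151  80]
 [128 146 141 139 191 238 235 231 225 222 221 218 156 155 151 151  82]
 [118 148 143 141 179 229 231 238 236 231 226 217 158 154 152 150  80]
 [115 150 143 142 139 199 169 159 147 145 143 150 156 156 153 151  76]
 [115 147 143 139 140 132 143 143 146 143 141 150 155 154 153 149  78]
 [104 149 143 140 138 133 142 119 120 134 144 148 155 153 152 152  77]
 [100 150 144 143 138 135 105 110 117 123 135 148 153 153 151 149  76]]
```

View pics/c2.png

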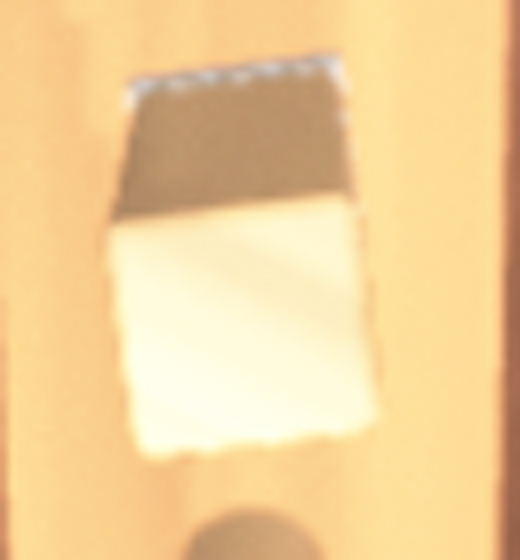

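The top face's centre is at (275.9,205.4), and it is turned about 8° anticlockwise from the gripper.

Run:
```python
from h import *
st=robot.read_state()
p=wray((275.9,205.4),.13,st);print(p,(p-st['tool_pos'])@R.from_quat(st['orientation']).as_matrix())
q=wray((276.2,230.5),.065,st);print("stand centre approx via edges",[wray(a,.065,st) for a in [(244,150.5),(308.5,150.5),(306.5,311),(248.5,311)]])
```

```text
[ 0.47811122 -0.29658008  0.13      ] [-0.00079491 -0.00098571  0.27468813]
stand centre approx via edges [array([ 0.43776428, -0.28003452,  0.065     ]), array([ 0.49106921, -0.25492295,  0.065     ]), array([ 0.56590484, -0.40783903,  0.065     ]), array([ 0.5101384 , -0.43418213,  0.065     ])]
```

>>> apply_moves([
  {"claw": 0.7,"x": -0.03,"y": -0.03,"z": 0,"ax": 0,"ay": 0,"az": -0.8},
  {"claw": 0.7,"x": 0,"y": 0,"z": 0,"ax": 0,"ay": 0,"az": -0.8},
  {"claw": 0.7,"x": 0,"y": 0,"z": 0.965,"ax": 0,"ay": 0,"az": 0},
  {"claw": 0.7,"x": 0,"y": 0,"z": 0.965,"ax": 0,"ay": 0,"az": 0},
  {"claw": 0.7,"x": 0,"y": 0,"z": 0.965,"ax": 0,"ay": 0,"az": 0},
  {"claw": 0.7,"x": 0,"y": 0,"z": 0.965,"ax": 0,"ay": 0,"az": 0},
  {"claw": 0.7,"x": 0,"y": 0,"z": 0.965,"ax": 0,"ay": 0,"az": 0},
  {"claw": 0.7,"x": 0,"y": 0,"z": 0,"ax": 0,"ay": 0,"az": 0},
  {"claw": 0.7,"x": 0,"y": 0,"z": 0,"ax": 0,"ay": 0,"az": 0},
  {"claw": 0.7,"x": 0,"y": 0,"z": 0,"ax": 0,"ay": 0,"az": 0},
])

```text
time: 4.37
tool_pos: [0.4786, -0.297, 0.2619]
orientation: [0.476, 0.88, -0.0, 0.001]
wrist_force: [0.3, -0.6, 0.8]
width: 0.0599
grip_force: 0.0
```

>>> apply_moves([
  {"claw": 0,"x": 0,"y": 0,"z": 0,"ax": 0,"ay": 0,"az": 0},
  {"claw": 0,"x": 0,"y": 0,"z": 0,"ax": 0,"ay": 0,"az": 0},
  {"claw": 0,"x": 0,"y": 0,"z": 0,"ax": 0,"ay": 0,"az": 0},
  {"claw": 0,"x": 0,"y": 0,"z": 0,"ax": 0,"ay": 0,"az": 0},
  {"claw": 0,"x": 0,"y": 0,"z": 0,"ax": 0,"ay": 0,"az": 0},
  {"claw": 0,"x": 0,"y": 0,"z": 0,"ax": 0,"ay": 0,"az": 0},
  {"claw": 0,"x": 0,"y": 0,"z": 0,"ax": 0,"ay": 0,"az": 0},
  {"claw": 0,"x": 0,"y": 0,"z": 0,"ax": 0,"ay": 0,"az": 0},
  {"claw": 0,"x": 0,"y": 0,"z": 0,"ax": 0,"ay": 0,"az": 0},
  {"claw": 0,"x": 0,"y": 0,"z": 0,"ax": 0,"ay": 0,"az": 0},
])

```text
time: 5.2
tool_pos: [0.4787, -0.2971, 0.2617]
orientation: [0.476, 0.88, -0.0, 0.001]
wrist_force: [-0.5, 0.6, 5.6]
width: 0.0232
grip_force: 58.8
```

>>> apply_moves([
  {"claw": 0,"x": 0,"y": 0,"z": -0.6,"ax": 0,"ay": 0,"az": 0},
  {"claw": 0,"x": 0,"y": 0,"z": -0.9,"ax": 0,"ay": 0,"az": 0},
  {"claw": 0,"x": 0,"y": 0,"z": -0.9,"ax": 0,"ay": 0,"az": 0},
  {"claw": 0,"x": 0,"y": 0,"z": -0.9,"ax": 0,"ay": 0,"az": 0},
  {"claw": 0,"x": 0,"y": 0,"z": -0.9,"ax": 0,"ay": 0,"az": 0},
  {"claw": 0,"x": 0,"y": 0,"z": -0.8,"ax": 0,"ay": 0,"az": 0},
  {"claw": 0,"x": 0,"y": 0,"z": 0,"ax": 0,"ay": 0,"az": 0},
  {"claw": 0,"x": 0.365,"y": 0.92,"z": 0,"ax": 0,"ay": 0,"az": 0},
  {"claw": 0,"x": 0.365,"y": 0.92,"z": 0,"ax": 0,"ay": 0,"az": 0},
  {"claw": 0,"x": 0.365,"y": 0.92,"z": 0,"ax": 0,"ay": 0,"az": 0},
])

```text
time: 6.03
tool_pos: [0.5299, -0.2232, 0.4099]
orientation: [0.476, 0.879, -0.0, 0.0]
wrist_force: [0.8, -0.1, -1.7]
width: 0.0234
grip_force: 59.0
```

>>> apply_moves([
  {"claw": 0,"x": 0.365,"y": 0.92,"z": 0,"ax": 0,"ay": 0,"az": 0},
  {"claw": 0,"x": 0.365,"y": 0.92,"z": 0,"ax": 0,"ay": 0,"az": 0},
  {"claw": 0,"x": 0.365,"y": 0.92,"z": 0,"ax": 0,"ay": 0,"az": 0},
  {"claw": 0,"x": 0.365,"y": 0.92,"z": 0,"ax": 0,"ay": 0,"az": 0},
  {"claw": 0,"x": 0.365,"y": 0.92,"z": 0,"ax": 0,"ay": 0,"az": 0},
  {"claw": 0,"x": 0.365,"y": 0.92,"z": 0,"ax": 0,"ay": 0,"az": 0},
  {"claw": 0,"x": 0.365,"y": 0.92,"z": 0,"ax": 0,"ay": 0,"az": 0},
  {"claw": 0,"x": 0.365,"y": 0.92,"z": 0,"ax": 0,"ay": 0,"az": 0},
  {"claw": 0,"x": 0.365,"y": 0.92,"z": 0,"ax": 0,"ay": 0,"az": 0},
  {"claw": 0,"x": 0,"y": 0,"z": 0,"ax": 0,"ay": 0,"az": 0},
])

```text
time: 6.87
tool_pos: [0.685, -0.0011, 0.4084]
orientation: [0.474, 0.881, 0.001, -0.001]
wrist_force: [-0.5, -0.2, -1.1]
width: 0.0234
grip_force: 59.3
```

>>> apply_moves([
  {"claw": 0,"x": 0,"y": 0,"z": 0,"ax": 0,"ay": 0,"az": 0},
  {"claw": 0,"x": 0,"y": 0,"z": 0,"ax": 0,"ay": 0,"az": 0},
  {"claw": 0,"x": 0,"y": 0,"z": 0,"ax": 0,"ay": 0,"az": 0},
  {"claw": 0,"x": 0,"y": 0,"z": 0,"ax": 0,"ay": 0,"az": 0},
  {"claw": 0,"x": 0,"y": 0,"z": 0,"ax": 0,"ay": 0,"az": 0},
  {"claw": 0,"x": 0,"y": 0,"z": 0,"ax": 0,"ay": 0,"az": 0},
  {"claw": 0,"x": 0,"y": 0,"z": 0,"ax": 0,"ay": 0,"az": 0},
  {"claw": 0,"x": 0,"y": 0,"z": 0,"ax": 0,"ay": 0,"az": 0},
  {"claw": 0,"x": 0,"y": 0,"z": 0,"ax": 0,"ay": 0,"az": 0},
  {"claw": 0,"x": 0,"y": 0,"z": 0,"ax": 0,"ay": 0,"az": 0},
])

```text
time: 7.7
tool_pos: [0.6834, -0.0053, 0.4099]
orientation: [0.476, 0.88, -0.0, 0.0]
wrist_force: [0.3, -0.8, -0.7]
width: 0.0233
grip_force: 59.3
```

Run:
```python
from h import *
import cv2
st=robot.read_state();im=robot.get_image("wrist")
print(st['tool_pos'],R.from_quat(st['orientation']).as_matrix().round(4),st['time'],st['width'])
u=[.6981,.0416,.135]
cv2.imwrite("pics/w3.png",cv2.resize(im[:,:,::-1],None,fx=1.4,fy=1.4,interpolation=cv2.INTER_CUBIC))
print(1.4*wproj(w(u,[(-.042,0,.045),(-.075,.045,.045),(-.075,-.045,.045),(0,.075,.085),(0,-.075,.085),(-.2,.06,.006),(-.2,-.06,.006)]),st).round(1))
```

```text
[ 0.683388   -0.00532193  0.40994195] [[-5.477e-01  8.367e-01  0.000e+00]
 [ 8.367e-01  5.477e-01 -1.000e-04]
 [-1.000e-04 -0.000e+00 -1.000e+00]] 7.7 0.02334243222394874
[[388.5  179.48]
 [372.68  94.36]
 [319.06 217.56]
 [509.46  97.72]
 [396.76 316.12]
 [220.5   -4.9 ]
 [167.72 156.66]]
```

View pics/w3.png

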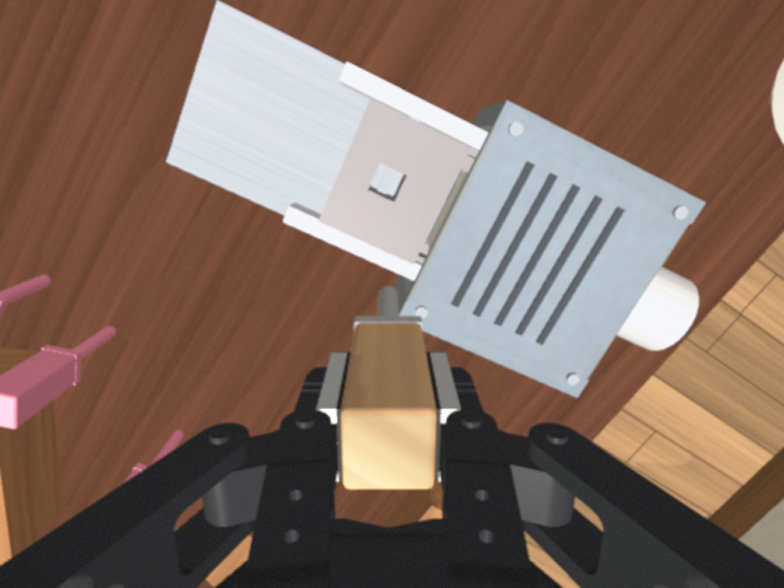

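Wrist view: the well is at (387,181) in the 1.4× picture, within 2 px of the prediction. The pin shows at (388,290) and the hood's front corners at (506,100) and (400,316).

Run:
```python
from h import *
st=robot.read_state();M=R.from_quat(st['orientation']).as_matrix();t=st['tool_pos']
p=wray((387/1.4,181/1.4),.045,st);print(p,(p-t)@M)
for z in(.2567,.245):print(1.4*wproj(t+M@[0,0,z],st),1.4*wproj(t+M@[.005,0,z],st))
U=[((506,100),(0,.075,.085)),((400,316),(0,-.075,.085)),((705,204),(.14,.075,.085)),((578,397),(.14,-.075,.085)),((387,181),(-.042,0,.045)),((167,161),(-.2,-.06,.006)),((218,1),(-.2,.06,.006))]
f=lambda q:np.concatenate([wproj(w(q,P),st)[0]*1.4-a for a,P in U])
r=least_squares(f,[.698,.0416,.135]);print(r.x,r.fun.round(1),w(r.x,(-.042,0,.045)))
```

```text
[0.65614607 0.03457189 0.045     ] [ 0.04830173 -0.0009256   0.36489593]
[[388.02422297 296.76547696]] [[388.03125434 287.31576414]]
[[387.98333252 304.48874561]] [[387.99044214 294.62377037]]
[0.69841881 0.04024434 0.14555778] [ 1.3 -0.4 -2.8  2.6  1.  -2.  -0.7  0.1  0.5  1.1  0.3  0.5  0.1 -1.1] [[0.65686295 0.03415248 0.045     ]]
```

>>> apply_moves([
  {"claw": 0,"x": 0.8,"y": -0.01,"z": 0,"ax": 0,"ay": 0,"az": 0},
  {"claw": 0,"x": 0.8,"y": -0.01,"z": 0,"ax": 0,"ay": 0,"az": 0},
  {"claw": 0,"x": 0,"y": 0,"z": 0,"ax": 0,"ay": 0,"az": 0},
  {"claw": 0,"x": 0,"y": 0,"z": 0,"ax": 0,"ay": 0,"az": 0},
  {"claw": 0,"x": 0,"y": 0,"z": 0.85,"ax": 0,"ay": 0,"az": 0},
  {"claw": 0,"x": 0,"y": 0,"z": 0.85,"ax": 0,"ay": 0,"az": 0},
  {"claw": 0,"x": 0,"y": 0,"z": 0.85,"ax": 0,"ay": 0,"az": 0},
  {"claw": 0,"x": 0,"y": 0,"z": 0.75,"ax": 0,"ay": 0,"az": 0},
  {"claw": 0,"x": 0,"y": 0,"z": 0,"ax": 0,"ay": 0,"az": 0},
  {"claw": 0,"x": 0,"y": 0,"z": 0,"ax": 0,"ay": 0,"az": 0},
])

```text
time: 8.58
tool_pos: [0.6564, 0.034, 0.31]
orientation: [0.476, 0.88, -0.001, -0.001]
wrist_force: [-2.1, -0.1, -0.5]
width: 0.0233
grip_force: 59.3
```

Run:
```python
from h import *
import cv2
st=robot.read_state();im=robot.get_image("wrist");t=st['tool_pos'];M=R.from_quat(st['orientation']).as_matrix()
u=[.6984,.0402,.1456]
print(t,((np.array([.6565,.0345,.045])-t)@M).round(4))
cv2.imwrite("pics/w4.png",cv2.resize(im[60:320,160:420,::-1],None,fx=2.3,fy=2.3,interpolation=cv2.INTER_CUBIC))
print(2.3*(wproj(np.vstack([w(u,[(-.042,0,.045)]),t+M@[0,0,.2567]]),st)-[160,60]))
```

```text
[0.6564125  0.03398654 0.30995776] [-0.      0.0009  0.265 ]
[[272.54674029 342.86147218]
 [269.46723202 349.54217882]]
```

View pics/w4.png

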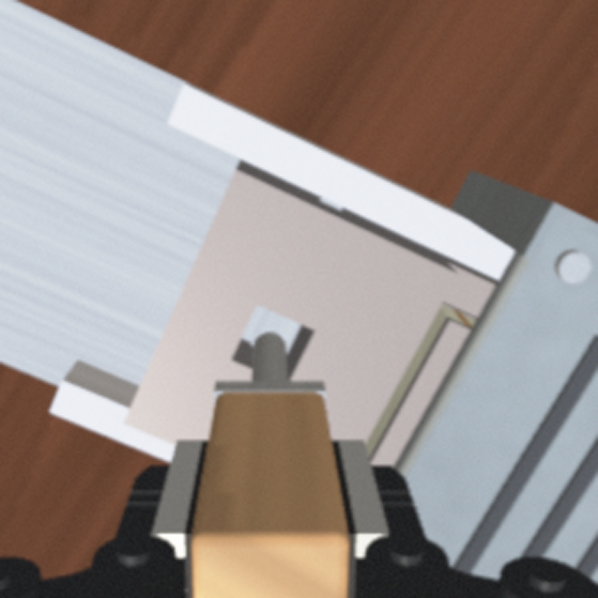

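The pin is centred over the well: tip at about (270,350), mouth centre at about (273,343). Pressing now.

>>> apply_moves([
  {"claw": 0,"x": 0,"y": 0.03,"z": 0.48,"ax": 0,"ay": 0,"az": 0},
  {"claw": 0,"x": 0,"y": 0,"z": 0.48,"ax": 0,"ay": 0,"az": 0},
  {"claw": 0,"x": 0,"y": 0,"z": 0,"ax": 0,"ay": 0,"az": 0},
  {"claw": 0,"x": 0,"y": 0,"z": 0.09,"ax": 0,"ay": 0,"az": 0},
  {"claw": 0,"x": 0,"y": 0,"z": 0.09,"ax": 0,"ay": 0,"az": 0},
  {"claw": 0,"x": 0,"y": 0,"z": 0.09,"ax": 0,"ay": 0,"az": 0},
  {"claw": 0,"x": 0,"y": 0,"z": 0.08,"ax": 0,"ay": 0,"az": 0},
  {"claw": 0,"x": 0,"y": 0,"z": 0,"ax": 0,"ay": 0,"az": 0},
  {"claw": 0,"x": 0,"y": 0,"z": 0,"ax": 0,"ay": 0,"az": 0},
  {"claw": 0,"x": 0,"y": 0,"z": 0,"ax": 0,"ay": 0,"az": 0},
])

```text
time: 9.47
tool_pos: [0.6577, 0.0349, 0.2725]
orientation: [0.476, 0.88, 0.0, 0.001]
wrist_force: [0.6, -1.2, 3.9]
width: 0.0234
grip_force: 59.8
```

>>> apply_moves([
  {"claw": 0,"x": 0,"y": 0,"z": 0.08,"ax": 0,"ay": 0,"az": 0},
  {"claw": 0,"x": 0,"y": 0,"z": 0.04,"ax": 0,"ay": 0,"az": 0},
  {"claw": 0,"x": 0,"y": 0,"z": 0,"ax": 0,"ay": 0,"az": 0},
  {"claw": 0,"x": 0,"y": 0,"z": 0,"ax": 0,"ay": 0,"az": 0},
  {"claw": 0,"x": 0,"y": 0,"z": 0,"ax": 0,"ay": 0,"az": 0},
  {"claw": 0,"x": 0,"y": 0,"z": 0,"ax": 0,"ay": 0,"az": 0},
  {"claw": 0,"x": 0,"y": 0,"z": 0,"ax": 0,"ay": 0,"az": 0},
  {"claw": 0,"x": 0,"y": 0,"z": 0,"ax": 0,"ay": 0,"az": 0},
  {"claw": 0,"x": 0,"y": 0,"z": 0,"ax": 0,"ay": 0,"az": 0},
  {"claw": 0,"x": 0,"y": 0,"z": 0,"ax": 0,"ay": 0,"az": 0},
])

```text
time: 10.3
tool_pos: [0.6578, 0.0349, 0.2695]
orientation: [0.476, 0.88, 0.0, 0.001]
wrist_force: [-0.1, -0.3, 11.7]
width: 0.0231
grip_force: 60.8
```

>>> apply_moves([
  {"claw": 0,"x": 0.06,"y": -0.12,"z": 0,"ax": 0,"ay": 0,"az": 0},
  {"claw": 0,"x": 0.08,"y": -0.18,"z": 0,"ax": 0,"ay": 0,"az": 0},
  {"claw": 0,"x": 0.11,"y": -0.24,"z": 0,"ax": 0,"ay": 0,"az": 0},
  {"claw": 0,"x": 0.11,"y": -0.24,"z": 0,"ax": 0,"ay": 0,"az": 0},
  {"claw": 0,"x": 0.11,"y": -0.24,"z": 0,"ax": 0,"ay": 0,"az": 0},
  {"claw": 0,"x": 0.11,"y": -0.24,"z": 0,"ax": 0,"ay": 0,"az": 0},
  {"claw": 0,"x": 0.11,"y": -0.24,"z": 0,"ax": 0,"ay": 0,"az": 0},
  {"claw": 0,"x": 0.11,"y": -0.24,"z": 0,"ax": 0,"ay": 0,"az": 0},
  {"claw": 0,"x": 0.11,"y": -0.24,"z": 0,"ax": 0,"ay": 0,"az": 0},
  {"claw": 0,"x": 0.11,"y": -0.24,"z": 0,"ax": 0,"ay": 0,"az": 0},
])

```text
time: 11.13
tool_pos: [0.5852, 0.0241, 0.2695]
orientation: [0.475, 0.88, 0.001, 0.001]
wrist_force: [2.2, 0.2, 11.2]
width: 0.0232
grip_force: 60.6
```

>>> apply_moves([
  {"claw": 0,"x": 0.11,"y": -0.24,"z": 0,"ax": 0,"ay": 0,"az": 0},
  {"claw": 0,"x": 0.11,"y": -0.24,"z": 0,"ax": 0,"ay": 0,"az": 0},
  {"claw": 0,"x": 0.11,"y": -0.24,"z": 0,"ax": 0,"ay": 0,"az": 0},
  {"claw": 0,"x": 0.11,"y": -0.24,"z": 0,"ax": 0,"ay": 0,"az": 0},
  {"claw": 0,"x": 0.11,"y": -0.24,"z": 0,"ax": 0,"ay": 0,"az": 0},
  {"claw": 0,"x": 0.06,"y": -0.12,"z": 0,"ax": 0,"ay": 0,"az": 0},
  {"claw": 0,"x": 0.04,"y": -0.08,"z": 0,"ax": 0,"ay": 0,"az": 0},
  {"claw": 0,"x": 0,"y": 0,"z": 0,"ax": 0,"ay": 0,"az": 0},
  {"claw": 0,"x": 0,"y": 0,"z": 0,"ax": 0,"ay": 0,"az": 0},
  {"claw": 0,"x": 0,"y": 0,"z": 0,"ax": 0,"ay": 0,"az": 0},
])

```text
time: 11.97
tool_pos: [0.5398, 0.0174, 0.2695]
orientation: [0.476, 0.88, 0.001, 0.001]
wrist_force: [2.3, 0.4, 11.1]
width: 0.0232
grip_force: 60.7
```

>>> apply_moves([
  {"claw": 0,"x": 0.03,"y": -0.06,"z": 0,"ax": 0,"ay": 0,"az": 0},
  {"claw": 0,"x": 0.03,"y": -0.06,"z": 0,"ax": 0,"ay": 0,"az": 0},
  {"claw": 0,"x": 0,"y": 0,"z": 0,"ax": 0,"ay": 0,"az": 0},
  {"claw": 0,"x": 0,"y": 0,"z": 0,"ax": 0,"ay": 0,"az": 0},
  {"claw": 0,"x": 0,"y": 0,"z": 0,"ax": 0,"ay": 0,"az": 0},
  {"claw": 0,"x": 0,"y": 0,"z": 0,"ax": 0,"ay": 0,"az": 0},
  {"claw": 0,"x": 0,"y": 0,"z": 0,"ax": 0,"ay": 0,"az": 0},
  {"claw": 0,"x": 0,"y": 0,"z": 0,"ax": 0,"ay": 0,"az": 0},
  {"claw": 0,"x": 0,"y": 0,"z": 0,"ax": 0,"ay": 0,"az": 0},
  {"claw": 0,"x": 0,"y": 0,"z": 0,"ax": 0,"ay": 0,"az": 0},
])

```text
time: 12.8
tool_pos: [0.5365, 0.017, 0.2696]
orientation: [0.475, 0.88, 0.001, 0.002]
wrist_force: [8.4, 1.0, 6.7]
width: 0.0235
grip_force: 60.6
```

End stop felt: side force up to 8.4 N after about 122 mm of pin travel. Easing off and lifting out.

>>> apply_moves([
  {"claw": 0,"x": -0.02,"y": 0.04,"z": -0.3,"ax": 0,"ay": 0,"az": 0},
  {"claw": 0,"x": -0.02,"y": 0.04,"z": -0.5,"ax": 0,"ay": 0,"az": 0},
  {"claw": 0,"x": 0,"y": 0,"z": -0.8,"ax": 0,"ay": 0,"az": 0},
  {"claw": 0,"x": 0,"y": 0,"z": -0.9,"ax": 0,"ay": 0,"az": 0},
  {"claw": 0,"x": 0,"y": 0,"z": -0.9,"ax": 0,"ay": 0,"az": 0},
  {"claw": 0,"x": 0,"y": 0,"z": -0.9,"ax": 0,"ay": 0,"az": 0},
  {"claw": 0,"x": 0,"y": 0,"z": -0.5,"ax": 0,"ay": 0,"az": 0},
  {"claw": 0,"x": 0,"y": 0,"z": 0,"ax": 0,"ay": 0,"az": 0},
  {"claw": 0,"x": 0,"y": 0,"z": 0,"ax": 0,"ay": 0,"az": 0},
  {"claw": 0,"x": 0,"y": 0,"z": 0,"ax": 0,"ay": 0,"az": 0},
])

```text
time: 13.63
tool_pos: [0.5375, 0.0174, 0.4102]
orientation: [0.476, 0.88, -0.0, -0.001]
wrist_force: [-0.2, -0.3, -2.2]
width: 0.0234
grip_force: 60.0
```

Run:
```python
from h import *
import cv2
st=robot.read_state();im=robot.get_image("wrist");sd=robot.get_image("side");t=st['tool_pos'];M=R.from_quat(st['orientation']).as_matrix()
print(t,M.round(4))
print(((np.array([.4787,-.2971,.4])-t)@M).round(4))
u=[.6984,.0402,.1456]
a=cv2.resize(im,None,fx=.95,fy=.95);b=cv2.resize(sd[120:320,180:400],(265,241))
b=cv2.resize(sd[140:270,200:400],(268,174),interpolation=cv2.INTER_CUBIC)
o=np.zeros((399,800,3),np.uint8);o[:,:532]=a;o[:174,532:]=b
g=sd[50:250,140:340]
cv2.imwrite("pics/w5.png",o[:,:,::-1]);cv2.imwrite("pics/sd5.png",sd[:,:,::-1])
print(.95*wproj(np.vstack([w(u,[(-.062,0,.068),(-.157,0,.045),(-.19,.045,.045),(-.19,-.045,.045)]),t+M@[0,0,.2567]]),st))
```

```text
[0.53746667 0.01739844 0.41019692] [[-5.477e-01  8.367e-01 -2.600e-03]
 [ 8.367e-01  5.477e-01  5.000e-04]
 [ 1.800e-03 -1.900e-03 -1.000e+00]]
[-0.231  -0.2214  0.0102]
[[351.64218688 215.25820359]
 [268.4926394  172.45844091]
 [257.98167966 120.09711745]
 [223.73475477 196.40099237]
 [263.30560887 201.37846694]]
```

View pics/w5.png

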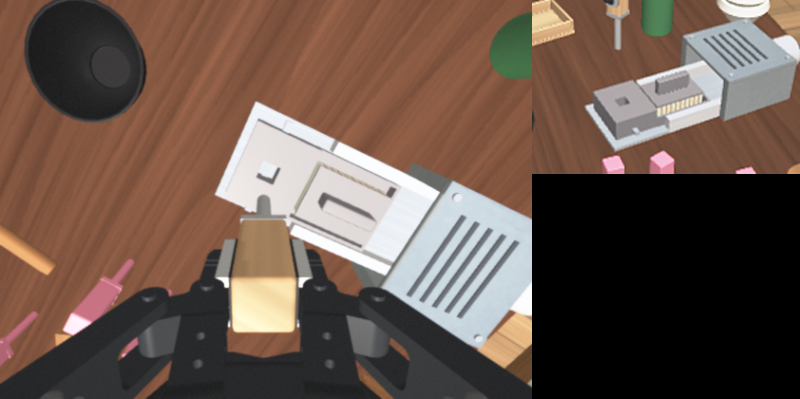

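The slide is fully out: its front corners sit at (257,122) and (222,195), as predicted for 115 mm. The fin is near (347,207) and the pin is straight. Returning the tool.

>>> apply_moves([
  {"claw": 0,"x": -0.77,"y": -0.738,"z": 0,"ax": 0,"ay": 0,"az": 0},
  {"claw": 0,"x": -0.77,"y": -0.738,"z": 0,"ax": 0,"ay": 0,"az": 0},
  {"claw": 0,"x": -0.77,"y": -0.738,"z": 0,"ax": 0,"ay": 0,"az": 0},
  {"claw": 0,"x": -0.77,"y": -0.738,"z": 0,"ax": 0,"ay": 0,"az": 0},
  {"claw": 0,"x": -0.77,"y": -0.738,"z": 0,"ax": 0,"ay": 0,"az": 0},
  {"claw": 0,"x": -0.77,"y": -0.738,"z": 0,"ax": 0,"ay": 0,"az": 0},
  {"claw": 0,"x": -0.77,"y": -0.738,"z": 0,"ax": 0,"ay": 0,"az": 0},
  {"claw": 0,"x": -0.77,"y": -0.738,"z": 0,"ax": 0,"ay": 0,"az": 0},
  {"claw": 0,"x": -0.77,"y": -0.738,"z": 0,"ax": 0,"ay": 0,"az": 0},
  {"claw": 0,"x": -0.77,"y": -0.738,"z": 0,"ax": 0,"ay": 0,"az": 0},
])

```text
time: 14.57
tool_pos: [0.4783, -0.2986, 0.4107]
orientation: [0.476, 0.88, 0.0, -0.001]
wrist_force: [-0.1, -0.5, -0.5]
width: 0.0237
grip_force: 60.0
```

>>> apply_moves([
  {"claw": 0,"x": 0,"y": 0,"z": 0,"ax": 0,"ay": 0,"az": 0},
  {"claw": 0,"x": 0,"y": 0,"z": 0,"ax": 0,"ay": 0,"az": 0},
  {"claw": 0,"x": 0,"y": 0,"z": 0,"ax": 0,"ay": 0,"az": 0},
  {"claw": 0,"x": 0,"y": 0,"z": 0,"ax": 0,"ay": 0,"az": 0},
  {"claw": 0,"x": 0,"y": 0,"z": 0,"ax": 0,"ay": 0,"az": 0},
  {"claw": 0,"x": 0,"y": 0,"z": 0,"ax": 0,"ay": 0,"az": 0},
  {"claw": 0,"x": 0,"y": 0,"z": 0,"ax": 0,"ay": 0,"az": 0},
  {"claw": 0,"x": 0,"y": 0,"z": 0,"ax": 0,"ay": 0,"az": 0},
  {"claw": 0,"x": 0,"y": 0,"z": 0,"ax": 0,"ay": 0,"az": 0},
  {"claw": 0,"x": 0,"y": 0,"z": 0,"ax": 0,"ay": 0,"az": 0},
])

```text
time: 15.4
tool_pos: [0.479, -0.2971, 0.4121]
orientation: [0.475, 0.88, -0.0, 0.0]
wrist_force: [0.3, 0.4, -1.4]
width: 0.0232
grip_force: 60.0
```

Run:
```python
from h import *
st=robot.read_state();t=st['tool_pos'];M=R.from_quat(st['orientation']).as_matrix()
print(t,M.round(4),((np.array([.4787,-.2971,.2617])-t)@M).round(4))
```

```text
[ 0.47903788 -0.29710383  0.41211098] [[-5.478e-01  8.366e-01  1.000e-04]
 [ 8.366e-01  5.478e-01 -2.000e-04]
 [-2.000e-04 -0.000e+00 -1.000e+00]] [ 0.0002 -0.0003  0.1504]
```

>>> apply_moves([
  {"claw": 0,"x": 0,"y": -0.01,"z": 0.8,"ax": 0,"ay": 0,"az": 0},
  {"claw": 0,"x": 0,"y": 0,"z": 0.8,"ax": 0,"ay": 0,"az": 0},
  {"claw": 0,"x": 0,"y": 0,"z": 0.8,"ax": 0,"ay": 0,"az": 0},
  {"claw": 0,"x": 0,"y": 0,"z": 0.3,"ax": 0,"ay": 0,"az": 0},
  {"claw": 0,"x": 0,"y": 0,"z": 0.3,"ax": 0,"ay": 0,"az": 0},
  {"claw": 0,"x": 0,"y": 0,"z": 0.3,"ax": 0,"ay": 0,"az": 0},
  {"claw": 0,"x": 0,"y": 0,"z": 0.3,"ax": 0,"ay": 0,"az": 0},
  {"claw": 0,"x": 0,"y": 0,"z": 0.3,"ax": 0,"ay": 0,"az": 0},
  {"claw": 0,"x": 0,"y": 0,"z": 0.3,"ax": 0,"ay": 0,"az": 0},
  {"claw": 0,"x": 0,"y": 0,"z": 0,"ax": 0,"ay": 0,"az": 0},
])

```text
time: 16.23
tool_pos: [0.4784, -0.2971, 0.2842]
orientation: [0.476, 0.88, 0.0, -0.001]
wrist_force: [-1.4, 0.2, -1.4]
width: 0.0234
grip_force: 60.0
```

>>> apply_moves([
  {"claw": 0,"x": 0,"y": 0,"z": 0.2,"ax": 0,"ay": 0,"az": 0},
  {"claw": 0,"x": 0,"y": 0,"z": 0.2,"ax": 0,"ay": 0,"az": 0},
  {"claw": 0,"x": 0,"y": 0,"z": 0.15,"ax": 0,"ay": 0,"az": 0},
  {"claw": 0,"x": 0,"y": 0,"z": 0.12,"ax": 0,"ay": 0,"az": 0},
  {"claw": 0,"x": 0,"y": 0,"z": 0.05,"ax": 0,"ay": 0,"az": 0},
  {"claw": 0,"x": 0,"y": 0,"z": 0,"ax": 0,"ay": 0,"az": 0},
  {"claw": 0,"x": 0,"y": 0,"z": 0,"ax": 0,"ay": 0,"az": 0},
  {"claw": 0,"x": 0,"y": 0,"z": 0,"ax": 0,"ay": 0,"az": 0},
  {"claw": 0,"x": 0,"y": 0,"z": 0,"ax": 0,"ay": 0,"az": 0},
  {"claw": 0,"x": 0,"y": 0,"z": 0,"ax": 0,"ay": 0,"az": 0},
])

```text
time: 17.07
tool_pos: [0.4788, -0.2975, 0.2647]
orientation: [0.476, 0.88, -0.0, 0.0]
wrist_force: [0.3, 0.2, -1.4]
width: 0.0232
grip_force: 60.0
```

>>> apply_moves([
  {"claw": 0,"x": 0,"y": 0,"z": 0.05,"ax": 0,"ay": 0,"az": 0},
  {"claw": 0,"x": 0,"y": 0,"z": 0.05,"ax": 0,"ay": 0,"az": 0},
  {"claw": 0,"x": 0,"y": 0,"z": 0,"ax": 0,"ay": 0,"az": 0},
  {"claw": 0,"x": 0,"y": 0,"z": 0,"ax": 0,"ay": 0,"az": 0},
  {"claw": 0,"x": 0,"y": 0,"z": 0,"ax": 0,"ay": 0,"az": 0},
  {"claw": 0,"x": 0,"y": 0,"z": 0,"ax": 0,"ay": 0,"az": 0},
  {"claw": 0,"x": 0,"y": 0,"z": 0,"ax": 0,"ay": 0,"az": 0},
  {"claw": 0,"x": 0,"y": 0,"z": 0,"ax": 0,"ay": 0,"az": 0},
  {"claw": 0,"x": 0,"y": 0,"z": 0,"ax": 0,"ay": 0,"az": 0},
  {"claw": 0,"x": 0,"y": 0,"z": 0,"ax": 0,"ay": 0,"az": 0},
])

```text
time: 17.9
tool_pos: [0.4788, -0.2975, 0.2617]
orientation: [0.476, 0.88, -0.0, 0.0]
wrist_force: [0.2, -0.0, 2.7]
width: 0.0235
grip_force: 60.3
```

>>> apply_moves([
  {"claw": 0.7,"x": 0,"y": 0,"z": 0,"ax": 0,"ay": 0,"az": 0},
  {"claw": 0.7,"x": 0,"y": 0,"z": 0,"ax": 0,"ay": 0,"az": 0},
  {"claw": 0.7,"x": 0,"y": 0,"z": 0,"ax": 0,"ay": 0,"az": 0},
  {"claw": 0.7,"x": 0,"y": 0,"z": 0,"ax": 0,"ay": 0,"az": 0},
  {"claw": 0.7,"x": 0,"y": 0,"z": -0.7,"ax": 0,"ay": 0,"az": 0},
  {"claw": 0.7,"x": 0,"y": 0,"z": -0.9,"ax": 0,"ay": 0,"az": 0},
  {"claw": 0.7,"x": 0,"y": 0,"z": -0.9,"ax": 0,"ay": 0,"az": 0},
  {"claw": 0.7,"x": 0,"y": 0,"z": -0.9,"ax": 0,"ay": 0,"az": 0},
  {"claw": 0.7,"x": 0,"y": 0,"z": -0.9,"ax": 0,"ay": 0,"az": 0},
  {"claw": 0.7,"x": 0,"y": 0,"z": -0.7,"ax": 0,"ay": 0,"az": 0},
])

```text
time: 18.73
tool_pos: [0.4787, -0.2973, 0.4137]
orientation: [0.476, 0.88, -0.0, 0.001]
wrist_force: [0.1, -0.0, -0.2]
width: 0.0601
grip_force: 0.0
```

Run:
```python
from h import *
import cv2
st=robot.read_state();im=robot.get_image("wrist");print(st['tool_pos'],st['width'])
cv2.imwrite("pics/w6.png",im[:,:,::-1])
# compare tool top with predicted (bright face)
g=im.min(2);p=wproj([[.4781,-.2966,.13]],st)[0];print(p)
x,y=p.astype(int);m=(g[y-30:y+30,x-30:x+30]>185).astype(np.uint8)
n,l,s,c=cv2.connectedComponentsWithStats(m);i=1+s[1:,4].argmax();print(s[i],c[i]+[x-30,y-30],wray(c[i]+[x-30,y-30],.13,st))
```

```text
[ 0.4787156  -0.29732335  0.41371232] 0.06014128082539636
[276.98228654 199.33327052]
[ 16  18  30  28 791] [276.78761062 200.75600506] [ 0.47860927 -0.29765504  0.13      ]
```

The tool is seated (top face at the expected place and size). Now to the filter.

>>> apply_moves([
  {"claw": 0.7,"x": 0,"y": 0,"z": 0,"ax": 0,"ay": 0,"az": -1},
  {"claw": 0.7,"x": 0,"y": 0,"z": 0,"ax": 0,"ay": 0,"az": -1},
  {"claw": 0.7,"x": 0,"y": 0,"z": 0,"ax": 0,"ay": 0,"az": -1},
  {"claw": 0.7,"x": 0,"y": 0,"z": 0,"ax": 0,"ay": 0,"az": -1},
  {"claw": 0.7,"x": 0,"y": 0,"z": 0,"ax": 0,"ay": 0,"az": -1},
  {"claw": 0.7,"x": 0,"y": 0,"z": 0,"ax": 0,"ay": 0,"az": -1},
  {"claw": 0.7,"x": 0,"y": 0,"z": 0,"ax": 0,"ay": 0,"az": -1},
  {"claw": 0.7,"x": 0,"y": 0,"z": 0,"ax": 0,"ay": 0,"az": -1},
  {"claw": 0.7,"x": 0,"y": 0,"z": 0,"ax": 0,"ay": 0,"az": -1},
  {"claw": 0.7,"x": 0,"y": 0,"z": 0,"ax": 0,"ay": 0,"az": -1},
])

```text
time: 19.62
tool_pos: [0.4787, -0.2973, 0.411]
orientation: [0.057, 0.998, 0.0, -0.0]
wrist_force: [-0.5, 0.2, 0.5]
width: 0.0599
grip_force: 0.0
```

>>> apply_moves([
  {"claw": 0.7,"x": 0,"y": 0,"z": 0,"ax": 0,"ay": 0,"az": -1},
  {"claw": 0.7,"x": 0,"y": 0,"z": 0,"ax": 0,"ay": 0,"az": -1},
  {"claw": 0.7,"x": 0,"y": 0,"z": 0,"ax": 0,"ay": 0,"az": -1},
  {"claw": 0.7,"x": -0.567,"y": 0.84,"z": 0,"ax": 0,"ay": 0,"az": 0},
  {"claw": 0.7,"x": -0.567,"y": 0.84,"z": 0,"ax": 0,"ay": 0,"az": 0},
  {"claw": 0.7,"x": -0.567,"y": 0.84,"z": 0,"ax": 0,"ay": 0,"az": 0},
  {"claw": 0.7,"x": -0.567,"y": 0.84,"z": 0,"ax": 0,"ay": 0,"az": 0},
  {"claw": 0.7,"x": -0.567,"y": 0.84,"z": 0,"ax": 0,"ay": 0,"az": 0},
  {"claw": 0.7,"x": -0.567,"y": 0.84,"z": 0,"ax": 0,"ay": 0,"az": 0},
  {"claw": 0.7,"x": -0.567,"y": 0.84,"z": 0,"ax": 0,"ay": 0,"az": 0},
])

```text
time: 20.45
tool_pos: [0.5718, -0.1043, 0.4112]
orientation: [-0.072, 0.997, -0.0, -0.0]
wrist_force: [0.8, -0.1, 0.3]
width: 0.06
grip_force: 0.0
```

>>> apply_moves([
  {"claw": 0.7,"x": -0.567,"y": 0.84,"z": 0,"ax": 0,"ay": 0,"az": 0},
  {"claw": 0.7,"x": -0.567,"y": 0.84,"z": 0,"ax": 0,"ay": 0,"az": 0},
  {"claw": 0.7,"x": -0.567,"y": 0.84,"z": 0,"ax": 0,"ay": 0,"az": 0},
  {"claw": 0.7,"x": -0.567,"y": 0.84,"z": 0,"ax": 0,"ay": 0,"az": 0},
  {"claw": 0.7,"x": -0.567,"y": 0.84,"z": 0,"ax": 0,"ay": 0,"az": 0},
  {"claw": 0.7,"x": 0,"y": 0,"z": 0,"ax": 0,"ay": 0,"az": 0},
  {"claw": 0.7,"x": 0,"y": 0,"z": 0,"ax": 0,"ay": 0,"az": 0},
  {"claw": 0.7,"x": 0,"y": 0,"z": 0,"ax": 0,"ay": 0,"az": 0},
  {"claw": 0.7,"x": 0,"y": 0,"z": 0,"ax": 0,"ay": 0,"az": 0},
  {"claw": 0.7,"x": 0,"y": 0,"z": 0,"ax": 0,"ay": 0,"az": 0},
])

```text
time: 21.28
tool_pos: [0.6374, 0.0301, 0.4115]
orientation: [-0.071, 0.997, -0.0, 0.0]
wrist_force: [0.6, 0.0, 0.2]
width: 0.0599
grip_force: 0.0
```

Run:
```python
from h import *
import cv2,pickle
st=robot.read_state();im=robot.get_image("wrist");print(st['tool_pos'],R.from_quat(st['orientation']).as_matrix().round(3))
pickle.dump(st,open("st7.pkl","wb"));cv2.imwrite("pics/w7raw.png",im[:,:,::-1])
u=[.6984,.0402,.1456]
pts=[(-.032,.007,.068),(-.032,-.007,.068),(-.092,.007,.068),(-.092,-.007,.068),(-.062,0,.068),(-.115,.041,.027),(-.115,-.041,.027)]
print(3*(wproj(w(u,pts),st)-[190,100]))
cv2.imwrite("pics/w7.png",cv2.resize(im[100:300,190:400,::-1],None,fx=3,fy=3,interpolation=cv2.INTER_CUBIC))
```

```text
[0.63739136 0.03008459 0.41147399] [[-0.99  -0.141  0.   ]
 [-0.141  0.99  -0.   ]
 [ 0.    -0.    -1.   ]]
[[286.95417806 338.90349287]
 [243.99735915 339.0131212 ]
 [287.82510062 154.45962188]
 [242.43232495 154.59020796]
 [265.30616688 249.28422115]
 [385.18467517  68.92363234]
 [144.22038478  69.65300384]]
```

View pics/w7.png

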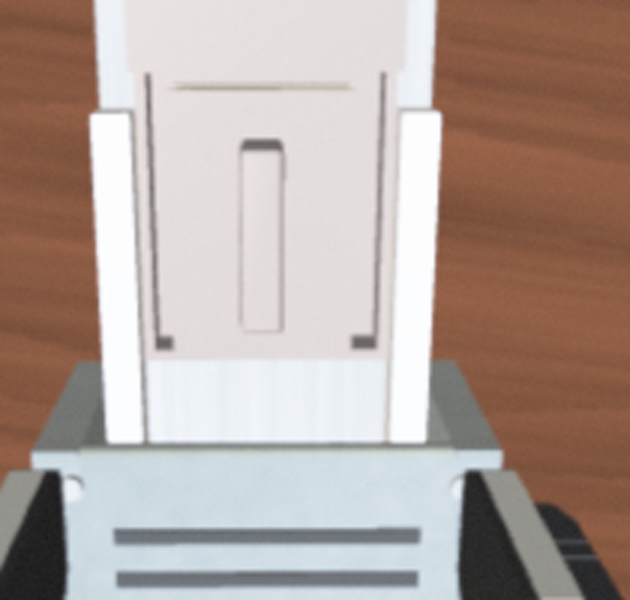

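The fin's top face spans (241–282, 151–331), centre (261.5,241), squared with the gripper.

Run:
```python
from h import *
import cv2,pickle
st=pickle.load(open("st7.pkl","rb"));t=st['tool_pos'];M=R.from_quat(st['orientation']).as_matrix()
p=wray((190+261.5/3,100+241/3),.068,st);print(p,(p-t)@M)
```

```text
[0.63456476 0.02962727 0.068     ] [2.85902915e-03 2.25558280e-05 3.43474029e-01]
```

>>> apply_moves([
  {"claw": 0.7,"x": 0.1,"y": 0,"z": 0.8,"ax": 0,"ay": 0,"az": 0},
  {"claw": 0.7,"x": 0,"y": 0,"z": 0.9,"ax": 0,"ay": 0,"az": 0},
  {"claw": 0.7,"x": 0,"y": 0,"z": 0.9,"ax": 0,"ay": 0,"az": 0},
  {"claw": 0.7,"x": 0,"y": 0,"z": 0.9,"ax": 0,"ay": 0,"az": 0},
  {"claw": 0.7,"x": 0,"y": 0,"z": 0.9,"ax": 0,"ay": 0,"az": 0},
  {"claw": 0.7,"x": 0,"y": 0,"z": 0.9,"ax": 0,"ay": 0,"az": 0},
  {"claw": 0.7,"x": 0,"y": 0,"z": 0.7,"ax": 0,"ay": 0,"az": 0},
  {"claw": 0.7,"x": 0,"y": 0,"z": 0.4,"ax": 0,"ay": 0,"az": 0},
  {"claw": 0.7,"x": 0,"y": 0,"z": 0,"ax": 0,"ay": 0,"az": 0},
  {"claw": 0.7,"x": 0,"y": 0,"z": 0,"ax": 0,"ay": 0,"az": 0},
])

```text
time: 22.17
tool_pos: [0.6346, 0.0302, 0.2198]
orientation: [-0.071, 0.997, -0.0, -0.0]
wrist_force: [0.8, -0.1, 1.0]
width: 0.0602
grip_force: 0.0
```

>>> apply_moves([
  {"claw": 0,"x": 0,"y": 0,"z": 0.03,"ax": 0,"ay": 0,"az": 0},
  {"claw": 0,"x": 0,"y": 0,"z": 0,"ax": 0,"ay": 0,"az": 0},
  {"claw": 0,"x": 0,"y": 0,"z": 0,"ax": 0,"ay": 0,"az": 0},
  {"claw": 0,"x": 0,"y": 0,"z": 0,"ax": 0,"ay": 0,"az": 0},
  {"claw": 0,"x": 0,"y": 0,"z": 0,"ax": 0,"ay": 0,"az": 0},
  {"claw": 0,"x": 0,"y": 0,"z": 0,"ax": 0,"ay": 0,"az": 0},
  {"claw": 0,"x": 0,"y": 0,"z": 0,"ax": 0,"ay": 0,"az": 0},
  {"claw": 0,"x": 0,"y": 0,"z": 0,"ax": 0,"ay": 0,"az": 0},
  {"claw": 0,"x": 0,"y": 0,"z": 0,"ax": 0,"ay": 0,"az": 0},
  {"claw": 0,"x": 0,"y": 0,"z": 0,"ax": 0,"ay": 0,"az": 0},
])

```text
time: 23.0
tool_pos: [0.6351, 0.0306, 0.2198]
orientation: [-0.072, 0.997, -0.0, 0.001]
wrist_force: [-0.6, -0.3, 6.5]
width: 0.0128
grip_force: 60.2
```

>>> apply_moves([
  {"claw": 0,"x": 0,"y": 0,"z": -0.3,"ax": 0,"ay": 0,"az": 0},
  {"claw": 0,"x": 0,"y": 0,"z": -0.5,"ax": 0,"ay": 0,"az": 0},
  {"claw": 0,"x": 0,"y": 0,"z": -0.7,"ax": 0,"ay": 0,"az": 0},
  {"claw": 0,"x": 0,"y": 0,"z": -0.7,"ax": 0,"ay": 0,"az": 0},
  {"claw": 0,"x": 0,"y": 0,"z": -0.7,"ax": 0,"ay": 0,"az": 0},
  {"claw": 0,"x": 0,"y": 0,"z": -0.7,"ax": 0,"ay": 0,"az": 0},
  {"claw": 0,"x": 0,"y": 0,"z": -0.4,"ax": 0,"ay": 0,"az": 0},
  {"claw": 0,"x": 0,"y": 0,"z": 0,"ax": 0,"ay": 0,"az": 0},
  {"claw": 0,"x": 0,"y": 0,"z": 0,"ax": 0,"ay": 0,"az": 0},
  {"claw": 0,"x": 0,"y": 0,"z": 0,"ax": 0,"ay": 0,"az": 0},
])

```text
time: 23.83
tool_pos: [0.6343, 0.0307, 0.3369]
orientation: [-0.072, 0.997, 0.0, -0.001]
wrist_force: [-0.1, 0.5, -1.6]
width: 0.0128
grip_force: 59.2
```

Run:
```python
from h import *
import cv2
from scipy.optimize import minimize
B=np.array([(x,y,z) for x in(-.065,.065) for y in(-.051,.051) for z in(0,.03)])
masks={}
for n,(x0,y0,x1,y1) in{"scene":(375,168,445,226),"side":(160,130,245,185)}.items():
    I=cv2.imread(f"pics/{n}0.png");m=np.zeros(I.shape[:2],np.uint8)
    g=I[y0:y1,x0:x1,1].astype(np.uint8);t,mm=cv2.threshold(g,0,1,cv2.THRESH_OTSU);k,l,s,c=cv2.connectedComponentsWithStats(mm);i=1+s[1:,4].argmax()
    q=(l==i).astype(np.uint8);h=cv2.findContours(q,cv2.RETR_EXTERNAL,cv2.CHAIN_APPROX_NONE)[0][0]
    cv2.fillPoly(q,[h],1);m[y0:y1,x0:x1]=q;masks[n]=m;print(n,t,s[i])
def cost(p):
    c=0
    for n,m in masks.items():
        h=cv2.convexHull(proj(n,w(p,B)).astype(np.float32));r=np.zeros_like(m);cv2.fillPoly(r,[np.round(h*16).astype(np.int32)],1,shift=4)
        c+=1-(r&m).sum()/(r|m).sum()
    return c
best=min((minimize(cost,[.466,.345,a],method='Nelder-Mead',options=dict(initial_simplex=[[.466,.345,a],[.476,.345,a],[.466,.355,a],[.466,.345,a+.1]])) for a in(0.,.15,.3)),key=lambda r:r.fun)
print(best.x,best.fun)
st=robot.read_state();t=st['tool_pos'];M=R.from_quat(st['orientation']).as_matrix()
print(t,st['wrist_force'],st['width'],((np.r_[best.x[:2],.3]-t)@M).round(4),np.degrees(np.arctan2(M[1,0],M[0,0])))
```

```text
scene 136.0 [   9   13   50   45 1599]
side 134.0 [  11    8   61   40 1406]
[0.46189718 0.34654895 0.2143802 ] 0.16286132485280747
[0.63431509 0.03069352 0.33690355] [-0.10254196  0.52960996 -1.64971393] 0.012812774264930011 [0.1255 0.3372 0.0373] -171.7908070666886
```

>>> apply_moves([
  {"claw": 0,"x": 0.349,"y": 0.937,"z": 0,"ax": 0,"ay": 0,"az": 0},
  {"claw": 0,"x": 0.349,"y": 0.937,"z": 0,"ax": 0,"ay": 0,"az": 0},
  {"claw": 0,"x": 0.349,"y": 0.937,"z": 0,"ax": 0,"ay": 0,"az": 0},
  {"claw": 0,"x": 0.349,"y": 0.937,"z": 0,"ax": 0,"ay": 0,"az": 0},
  {"claw": 0,"x": 0.349,"y": 0.937,"z": 0,"ax": 0,"ay": 0,"az": 0},
  {"claw": 0,"x": 0.349,"y": 0.937,"z": 0,"ax": 0,"ay": 0,"az": 0},
  {"claw": 0,"x": 0.349,"y": 0.937,"z": 0,"ax": 0,"ay": 0,"az": 0},
  {"claw": 0,"x": 0.349,"y": 0.937,"z": 0,"ax": 0,"ay": 0,"az": 0},
  {"claw": 0,"x": 0.349,"y": 0.937,"z": 0,"ax": 0,"ay": 0,"az": 0},
  {"claw": 0,"x": 0.349,"y": 0.937,"z": 0,"ax": 0,"ay": 0,"az": 0},
])

```text
time: 24.67
tool_pos: [0.4895, 0.2949, 0.3366]
orientation: [-0.072, 0.997, -0.0, -0.001]
wrist_force: [0.3, 0.3, -2.1]
width: 0.0128
grip_force: 59.3
```

>>> apply_moves([
  {"claw": 0,"x": 0.349,"y": 0.937,"z": 0,"ax": 0,"ay": 0,"az": 0},
  {"claw": 0,"x": 0.349,"y": 0.937,"z": 0,"ax": 0,"ay": 0,"az": 0},
  {"claw": 0,"x": 0,"y": 0,"z": 0,"ax": 0,"ay": 0,"az": -0.82},
  {"claw": 0,"x": 0,"y": 0,"z": 0,"ax": 0,"ay": 0,"az": 0},
  {"claw": 0,"x": 0,"y": 0,"z": 0,"ax": 0,"ay": 0,"az": 0},
  {"claw": 0,"x": 0,"y": 0,"z": 0,"ax": 0,"ay": 0,"az": 0},
  {"claw": 0,"x": 0,"y": 0,"z": 0,"ax": 0,"ay": 0,"az": 0},
  {"claw": 0,"x": 0,"y": 0,"z": 0,"ax": 0,"ay": 0,"az": 0},
  {"claw": 0,"x": 0,"y": 0,"z": 0,"ax": 0,"ay": 0,"az": 0},
  {"claw": 0,"x": 0,"y": 0,"z": 0,"ax": 0,"ay": 0,"az": 0},
])

```text
time: 25.5
tool_pos: [0.4624, 0.3462, 0.3385]
orientation: [-0.107, 0.994, -0.0, 0.0]
wrist_force: [0.2, 0.1, -1.9]
width: 0.0128
grip_force: 59.4
```

Run:
```python
from h import *
import cv2
st=robot.read_state();t=st['tool_pos'];M=R.from_quat(st['orientation']).as_matrix();im=robot.get_image("wrist");cv2.imwrite("pics/w8.png",im[:,:,::-1])
print(t,np.degrees(np.arctan2(M[1,0],M[0,0])),st['wrist_force'])
P=[.462,.3465,.214]
q=wproj(w(P,[(-.065,-.051,.03),(-.065,.051,.03),(.065,.051,.03),(.065,-.051,.03)]),st);print(q.round(1))
# measured tray front wall (nearest the robot) and side walls, as wood/table edges
g=im[:,:,1].astype(int)
v=int(q[:2,1].mean());print("rim row scan at cols",[(c,g[v-14:v+15:2,c].tolist()) for c in(230,280,320)])
r=v+25;print("row",r,[(c,int(g[r,c])) for c in range(int(q[:,0].min())-24,int(q[:,0].min())+28,4)],[(c,int(g[r,c])) for c in range(int(q[:,0].max())-28,int(q[:,0].max())+24,4)])
```

```text
[0.46239277 0.34619218 0.33849209] -167.75209287262663 [ 0.16135547  0.10603625 -1.89609933]
[[213.6 113.6]
 [341.7 113.7]
 [333.6 261.6]
 [221.4 261.6]]
rim row scan at cols [(230, [82, 81, 81, 76, 85, 118, 222, 235, 230, 233, 242, 241, 240, 240, 240]), (280, [88, 88, 85, 85, 81, 134, 227, 232, 222, 232, 242, 242, 241, 242, 242]), (320, [82, 86, 89, 90, 95, 131, 230, 230, 212, 225, 231, 233, 233, 232, 233])]
row 138 [(189, 83), (193, 84), (197, 85), (201, 84), (205, 87), (209, 89), (213, 200), (217, 229), (221, 115), (225, 249), (229, 237), (233, 241), (237, 249)] [(313, 241), (317, 238), (321, 233), (325, 236), (329, 151), (333, 236), (337, 203), (341, 85), (345, 84), (349, 83), (353, 86), (357, 89), (361, 90)]
```

The tray rim edges match the prediction within 2–4 px. Nudging and lowering.

>>> apply_moves([
  {"claw": 0,"x": 0.08,"y": -0.05,"z": 0.5,"ax": 0,"ay": 0,"az": 0},
  {"claw": 0,"x": 0,"y": 0,"z": 0.7,"ax": 0,"ay": 0,"az": 0},
  {"claw": 0,"x": 0,"y": 0,"z": 0.7,"ax": 0,"ay": 0,"az": 0},
  {"claw": 0,"x": 0,"y": 0,"z": 0.7,"ax": 0,"ay": 0,"az": 0},
  {"claw": 0,"x": 0,"y": 0,"z": 0.6,"ax": 0,"ay": 0,"az": 0},
  {"claw": 0,"x": 0,"y": 0,"z": 0.4,"ax": 0,"ay": 0,"az": 0},
  {"claw": 0,"x": 0,"y": 0,"z": 0.25,"ax": 0,"ay": 0,"az": 0},
  {"claw": 0,"x": 0,"y": 0,"z": 0,"ax": 0,"ay": 0,"az": 0},
  {"claw": 0,"x": 0,"y": 0,"z": 0,"ax": 0,"ay": 0,"az": 0},
  {"claw": 0,"x": 0,"y": 0,"z": 0,"ax": 0,"ay": 0,"az": 0},
])

```text
time: 26.38
tool_pos: [0.4606, 0.3448, 0.2243]
orientation: [-0.107, 0.994, 0.0, 0.001]
wrist_force: [-0.3, 0.3, -0.8]
width: 0.0127
grip_force: 59.4
```

>>> apply_moves([
  {"claw": 0,"x": 0,"y": 0,"z": 0.06,"ax": 0,"ay": 0,"az": 0},
  {"claw": 0,"x": 0,"y": 0,"z": 0.06,"ax": 0,"ay": 0,"az": 0},
  {"claw": 0,"x": 0,"y": 0,"z": 0.06,"ax": 0,"ay": 0,"az": 0},
  {"claw": 0,"x": 0,"y": 0,"z": 0.05,"ax": 0,"ay": 0,"az": 0},
  {"claw": 0,"x": 0,"y": 0,"z": 0.04,"ax": 0,"ay": 0,"az": 0},
  {"claw": 0,"x": 0,"y": 0,"z": 0,"ax": 0,"ay": 0,"az": 0},
  {"claw": 0,"x": 0,"y": 0,"z": 0,"ax": 0,"ay": 0,"az": 0},
  {"claw": 0,"x": 0,"y": 0,"z": 0,"ax": 0,"ay": 0,"az": 0},
  {"claw": 0,"x": 0,"y": 0,"z": 0,"ax": 0,"ay": 0,"az": 0},
  {"claw": 0,"x": 0,"y": 0,"z": 0,"ax": 0,"ay": 0,"az": 0},
])

```text
time: 27.22
tool_pos: [0.4601, 0.3446, 0.2149]
orientation: [-0.107, 0.994, -0.0, 0.0]
wrist_force: [0.5, -0.0, -1.7]
width: 0.0128
grip_force: 59.4
```

>>> apply_moves([
  {"claw": 0,"x": 0,"y": 0,"z": 0.03,"ax": 0,"ay": 0,"az": 0},
  {"claw": 0,"x": 0,"y": 0,"z": 0.02,"ax": 0,"ay": 0,"az": 0},
  {"claw": 0,"x": 0,"y": 0,"z": 0,"ax": 0,"ay": 0,"az": 0},
  {"claw": 0,"x": 0,"y": 0,"z": 0,"ax": 0,"ay": 0,"az": 0},
  {"claw": 0,"x": 0,"y": 0,"z": 0,"ax": 0,"ay": 0,"az": 0},
  {"claw": 0,"x": 0,"y": 0,"z": 0,"ax": 0,"ay": 0,"az": 0},
  {"claw": 0,"x": 0,"y": 0,"z": 0,"ax": 0,"ay": 0,"az": 0},
  {"claw": 0,"x": 0,"y": 0,"z": 0,"ax": 0,"ay": 0,"az": 0},
  {"claw": 0,"x": 0,"y": 0,"z": 0,"ax": 0,"ay": 0,"az": 0},
  {"claw": 0,"x": 0,"y": 0,"z": 0,"ax": 0,"ay": 0,"az": 0},
])

```text
time: 28.05
tool_pos: [0.4601, 0.3446, 0.2148]
orientation: [-0.107, 0.994, -0.0, 0.0]
wrist_force: [-5.1, -3.0, 11.3]
width: 0.0126
grip_force: 61.2
```

Contact made. Easing the preload, then releasing and rising.

>>> apply_moves([
  {"claw": 0,"x": 0,"y": 0,"z": -0.035,"ax": 0,"ay": 0,"az": 0},
  {"claw": 0,"x": 0,"y": 0,"z": 0,"ax": 0,"ay": 0,"az": 0},
  {"claw": 0,"x": 0,"y": 0,"z": 0,"ax": 0,"ay": 0,"az": 0},
  {"claw": 0.3,"x": 0,"y": 0,"z": 0,"ax": 0,"ay": 0,"az": 0},
  {"claw": 0.5,"x": 0,"y": 0,"z": 0,"ax": 0,"ay": 0,"az": 0},
  {"claw": 0.6,"x": 0,"y": 0,"z": 0,"ax": 0,"ay": 0,"az": 0},
  {"claw": 0.6,"x": 0,"y": 0,"z": 0,"ax": 0,"ay": 0,"az": 0},
  {"claw": 0.6,"x": 0,"y": 0,"z": 0,"ax": 0,"ay": 0,"az": 0},
  {"claw": 0.6,"x": 0,"y": 0,"z": 0,"ax": 0,"ay": 0,"az": 0},
  {"claw": 0.6,"x": 0,"y": 0,"z": 0,"ax": 0,"ay": 0,"az": 0},
])

```text
time: 28.88
tool_pos: [0.4601, 0.3446, 0.2144]
orientation: [-0.107, 0.994, -0.0, -0.0]
wrist_force: [0.8, 0.3, 0.7]
width: 0.0513
grip_force: 0.0
```

>>> apply_moves([
  {"claw": 0.6,"x": 0,"y": 0,"z": -0.3,"ax": 0,"ay": 0,"az": 0},
  {"claw": 0.6,"x": 0,"y": 0,"z": -0.6,"ax": 0,"ay": 0,"az": 0},
  {"claw": 0.6,"x": 0,"y": 0,"z": -0.8,"ax": 0,"ay": 0,"az": 0},
  {"claw": 0.6,"x": 0,"y": 0,"z": -0.8,"ax": 0,"ay": 0,"az": 0},
  {"claw": 0.6,"x": 0,"y": 0,"z": -0.8,"ax": 0,"ay": 0,"az": 0},
  {"claw": 0.6,"x": 0,"y": 0,"z": -0.8,"ax": 0,"ay": 0,"az": 0},
  {"claw": 0.6,"x": 0,"y": 0,"z": 0,"ax": 0,"ay": 0,"az": 0},
  {"claw": 0.6,"x": 0,"y": 0,"z": 0,"ax": 0,"ay": 0,"az": 0},
  {"claw": 0.6,"x": 0,"y": 0,"z": 0,"ax": 0,"ay": 0,"az": 0},
  {"claw": 0.6,"x": 0,"y": 0,"z": 0,"ax": 0,"ay": 0,"az": 0},
])

```text
time: 29.72
tool_pos: [0.4598, 0.3444, 0.3364]
orientation: [-0.107, 0.994, -0.0, -0.001]
wrist_force: [0.4, -0.6, -0.5]
width: 0.0513
grip_force: 0.0
```

Run:
```python
from h import *
import cv2
st=robot.read_state();t=st['tool_pos'];im=robot.get_image("wrist");cv2.imwrite("pics/w9.png",im[:,:,::-1])
print(t,st['width'],st['wrist_force'])
T=[.4590,.345,.214]
Q=lambda P:wproj(w(T,P),st).round(1).tolist()
print("rim outer",Q([(-.065,-.051,.03),(-.065,.051,.03),(.065,-.051,.03),(.065,.051,.03)]))
print("blocktop",Q([(-.045,-.031,.035),(-.045,.031,.035),(.045,-.031,.035),(.045,.031,.035)]),"fin",Q([(-.03,-.007,.063),(-.03,.007,.063),(.03,-.007,.063),(.03,.007,.063)]))
# dominant straight edges near the tray
g=cv2.cvtColor(im,cv2.COLOR_RGB2GRAY)[90:300,180:380]
d=cv2.createLineSegmentDetector().detect(g)[0][:,0]+[180,90,180,90]
L=np.hypot(d[:,2]-d[:,0],d[:,3]-d[:,1]);print(d[L>22].round(0).astype(int).tolist())
```

```text
[0.4598133  0.34443281 0.33643362] 0.051258148975677854 [ 0.43468237 -0.6322589  -0.47542252]
rim outer [[213.8, 113.8], [342.8, 114.0], [221.5, 262.7], [334.4, 262.9]]
blocktop [[239.2, 140.2], [317.3, 140.3], [242.5, 244.6], [313.6, 244.7]] fin [[268.7, 165.4], [287.9, 165.4], [269.1, 241.6], [287.1, 241.6]]
[[212, 114, 222, 298], [332, 298, 341, 116], [339, 114, 213, 114], [223, 263, 331, 263], [223, 121, 229, 247], [229, 248, 326, 248], [370, 296, 351, 256], [203, 255, 183, 296], [226, 257, 218, 122], [287, 162, 287, 239], [199, 295, 215, 254], [338, 254, 355, 295], [334, 122, 328, 257], [328, 258, 224, 258], [325, 246, 330, 121], [303, 118, 337, 119], [243, 137, 312, 137], [284, 239, 284, 171], [314, 142, 241, 142], [327, 121, 278, 121], [270, 171, 270, 239], [241, 246, 238, 142], [317, 142, 314, 244], [268, 239, 266, 184]]
```

The filter's block-top edges (238–317 × 142–246) and fin lie where a flat, level filter inside the rim should. Last check of the other things by image difference, then hand in.

Run:
```python
from h import *
import cv2
im=robot.get_image("scene")[:,:,::-1];cv2.imwrite("pics/end.png",im);A=cv2.imread("pics/scene0.png")
d=cv2.absdiff(A,np.ascontiguousarray(im)).max(2)>40
for n,(x0,y0,x1,y1) in dict(stand=(135,145,210,202),jar=(155,215,195,262),bottle=(372,215,412,280),pinks=(172,150,235,230),slide=(265,198,320,236)).items():print(n,int(d[y0:y1,x0:x1].sum()))
```

```text
stand 0
jar 0
bottle 0
pinks 0
slide 499
```

```bash
python3 -c "
from cell import robot
print(robot.finish_job())"
```

```text
the job is handed in; nothing more can be done
None
```

The job is done and handed in at about 30 s of the 72 s allowed: the slide was pushed out to its stop with the button held down by the pin, the tool is back in its hole, and the used filter lies flat in the tray. The final scene-camera check showed no change to the stand and its tools, bottle or jar.

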